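# Zero the pantry scale and open the jars for refilling

## Robot

A 6-joint arm with a two-finger parallel gripper is mounted at the origin on the work surface. World frame = base frame: x ahead of the robot, y to its left, z up, the work surface at z = 0. Lengths are in m, angles in degrees, forces in N, time in s.
With the tool pointing down it reaches from about 0.425 to 1.125 m from the base axis. Payload 14.9 kg.
Tool frame: the origin (TCP) lies on the centre line of the jaws, within the pads' length; the fingertips stand 22 mm ahead of it and the grasp point (between the pads) lies 3 mm ahead of it; z points along the fingers, y is the direction in which the jaws open and shut (so a half turn about z gives the same grasp; the last joint's range is limited). The gripper opens to 91 mm and grips with 3 to 60 N. Pads are 32 mm wide; open, the fingers measure 118 mm over their backs; the gripper's body (76 mm by 178 mm) begins 60 mm behind the grasp point.
Start: joints at [73.551, 21.709, 99.362, -0, 58.929, -1.908], TCP at [0.176, 0.678, 0.236] pointing down, gripper open.
Joint ranges: [-158.91, 158.91], [-42.39, 125.64], [0.06, 152.35], [-60.88, 240.88], [17.5, 164.5], [-176.32, 176.32]. Speed limits (degrees/s): [108.29, 108.29, 136.94, 180, 180, 180].

## Interface

Orientations are given as [roll, pitch, yaw] about the fixed x, y, z axes, in that order (R = Rz(yaw) Ry(pitch) Rx(roll)).
In Python, from plant import robot, optics, sign_off gives the robot as it stands. The module is installed in compiled form; this text tells all that it offers.
- The arm moves only by the tool move_arm, never from a script. Its arguments are lists of equal length, an entry for each row: "jaw": the closure, from -1 (fully open) to 1 (shut); "xyz": the shift along the tool's x, y, z in m, a list of three; "twist": the turn about the tool's z in rad. A call has exactly 8 rows; each row shifts and turns the pose as measured when the row begins, along the tool's axes as they then stand; what a row does not reach is not made up. A row lasts 1/10 s, in which the tool goes at most 50 mm and 8.59 degrees, less where a joint would pass 70% of its speed; a pose out of reach is approached as far as the arm can. A call with a gripper value outside its range is refused whole. The fingers move at their own pace and stop on an object; "grip_force" is the grip in N (left out, the last holds). Time passes only in rows, so rows that do not move let the fingers close, or fill a call up. It gives the time, the measured TCP pose, the force and the opening at its end, in the units of the state.
- robot.get_obs(): the state, without advancing time (a new reading comes with each control period).
- optics.camera(name): name is "side" or "top" or "wrist"; returns a dict with "image" (420x560x3 uint8, blue, green, red), "fx", "fy", "cx", "cy" (pixels), "k1" (the pictures are not rectified: a ray, as slopes to the right and down, at radius r is drawn at 1 + k1 r^2 times it, then the intrinsics apply), "rvec" (rotation vector, rad) and "tvec" (3), from world to camera coordinates, as OpenCV has them; the wrist camera has in their place "tool_from_camera" (4x4, takes a point from camera to tool coordinates, whose origin is the TCP and whose axes are the flange's). Camera axes: x right, y down, z forward; pixel columns grow to the right and rows downward; lengths in m; the calibration is good to about 2 mm. A picture is of the moment at which its call begins: read the wrist's pose just before it. There is no depth.
- sign_off(): hands the job in, once; it reports no verdict.
The state is a dict: "clock": time; "joint_pos": joint angles; "joint_vel": joint speeds; "joint_efforts": joint torques, N m; "ee_pos": TCP position; "eef_rot": TCP orientation; "contact_force": force on the tool from outside, world axes, zero at the start; "ft_torque": the same for the moment, N m; "finger_gap": finger opening in m.
Only numpy, scipy, OpenCV 4.12 (cv2) and the standard library are available. Lean on these libraries where they do the work, as an engineer would, in place of code of your own. Each camera call takes 0.05 s, during which the arm holds its last target.

## Task

The jars are about to be refilled by weight: lift the canister by its handle off the scale and stand it on the cork mat, then, with the pan empty, turn the tare knob until its pointer reads zero, and after that stand the canister back on the middle of the pan. Also, at any time, take the lid off every jar that has one and lay it flat, knob up, in the wooden lid tray, one lid to a compartment. The jars must stay standing where they are, nothing may be tipped over, and the other things on the table are to be left alone.

Things in the scene. Friction and masses are not known exactly. Their poses are not given: they have to be found in the camera images.
- scale: Grey pantry scale fixed to the table, 180 x 300 mm, casing top 45 mm high. Origin: centre of its underside on the table; its y axis runs along the long side. A square steel pan lies on the +y half, a round white dial with the tare knob on the -y half.
- pan_center (a point): Centre of the top face of the scale's flat square steel pan, 170 x 170 mm, 58 mm above the table, no rim; axes those of the scale.
- zero_mark (a point): The zero mark: a broad black block at the dial's rim on the scale's +x side (the side away from the robot) of the knob's axis; this point lies 56 mm from that axis, on the dial's face, 54 mm above the table. The other ticks are thin.
- tare_knob (a joint): Angle of the tare knob (rad) about its upright axis, counter-clockwise from above positive; 0 = pointer exactly at the zero mark. Stops at -2.9 and +2.9; starts at +0.6 to +2.4. Light friction (0.05 N m), stays where left. Its black bar grip, 56 x 14 mm, length along the pointer, stands 61 to 95 mm above the table on a disc of diameter 60 mm.
- knob_grip (a point): On the knob's axis at a height to grip (84 mm above the table); its x axis runs along the bar grip towards the pointer.
- pointer_tip (a point): Tip of the black pointer that turns with the knob, 49 mm from its axis; a white line on top of the bar grip marks the pointer's half of it.
- canister: Closed metal canister, diameter 110 mm (rim 114 mm), 85 mm tall, about 0.5 kg, with a fixed arched steel handle on top. Loose; starts on the scale's pan. Origin: centre of its underside, z up.
- canister_handle (a point): Middle of the handle's level bar, 130 mm above the canister's underside. The bar is round, 12 mm thick, about 80 mm long, along the canister's y axis, with 39 mm of free height under it.
- mat: Cork mat fixed to the table, 160 x 160 mm, 4 mm thick; origin at the centre of its underside.
- lid_tray: Plywood tray fixed to the table, 191 x 191 mm outside, walls 5 mm thick and 22 mm high, floor 5 mm thick, split by one cross wall each way into four open compartments, 88 mm square, centred at (+-46.5 mm, +-46.5 mm) in its frame; origin at the centre of its underside. Starts empty. It lies on one side of the robot and the mat on the other, or the other way round.
- jar0: White stoneware jar, open cylinder of outer diameter 74 mm, wall 4 mm (mouth 66 mm), 75 mm tall, standing loose (0.35 kg) on the table; origin at the centre of its underside, z up. It may carry a loose lid (lid0) or already be open.
- jar1: White stoneware jar, open cylinder of outer diameter 74 mm, wall 4 mm (mouth 66 mm), 75 mm tall, standing loose (0.35 kg) on the table; origin at the centre of its underside, z up. It may carry a loose lid (lid1) or already be open.
- jar2: White stoneware jar, open cylinder of outer diameter 74 mm, wall 4 mm (mouth 66 mm), 100 mm tall, standing loose (0.35 kg) on the table; origin at the centre of its underside, z up. It may carry a loose lid (lid2) or already be open.
- jar3: White stoneware jar, open cylinder of outer diameter 74 mm, wall 4 mm (mouth 66 mm), 100 mm tall, standing loose (0.35 kg) on the table; origin at the centre of its underside, z up. It may carry a loose lid (lid3) or already be open.
- lid0: Plain wooden lid, loose on jar0 (absent if that jar is open). Upward from its origin, the centre of its underside: plug of diameter 52 mm, 0 to 12 mm, hanging freely in the jar's mouth; disc of diameter 76 mm, 12 to 20 mm, resting on the rim (origin then 12 mm below the rim); round grip knob of diameter 26 mm, 20 to 50 mm. z up through the knob. About 60 g.
- lid1: Plain wooden lid, loose on jar1 (absent if that jar is open). Upward from its origin, the centre of its underside: plug of diameter 52 mm, 0 to 12 mm, hanging freely in the jar's mouth; disc of diameter 76 mm, 12 to 20 mm, resting on the rim (origin then 12 mm below the rim); round grip knob of diameter 26 mm, 20 to 50 mm. z up through the knob. About 60 g.
- lid2: Plain wooden lid, loose on jar2 (absent if that jar is open). Upward from its origin, the centre of its underside: plug of diameter 52 mm, 0 to 12 mm, hanging freely in the jar's mouth; disc of diameter 76 mm, 12 to 20 mm, resting on the rim (origin then 12 mm below the rim); round grip knob of diameter 26 mm, 20 to 50 mm. z up through the knob. About 60 g.
- lid3: Plain wooden lid, loose on jar3 (absent if that jar is open). Upward from its origin, the centre of its underside: plug of diameter 52 mm, 0 to 12 mm, hanging freely in the jar's mouth; disc of diameter 76 mm, 12 to 20 mm, resting on the rim (origin then 12 mm below the rim); round grip knob of diameter 26 mm, 20 to 50 mm. z up through the knob. About 60 g.
- tin_a: Bystander: low food tin, diameter 84 mm, 50 mm high, origin under its centre.
- tin_b: Bystander: food tin, diameter 74 mm, 75 mm high, origin under its centre.
- spice: Bystander: small closed jar, diameter 48 mm, 100 mm high, origin under its centre.
- mug: Bystander: mug, diameter 80 mm, 90 mm high, origin under its centre.
- scoop: Bystander: steel scoop with wooden handle, 160 mm long, 30 mm high, lying at the right-hand edge; origin between scoop and handle, on the table.
There are look-alikes about, which are no part of the job. What is shaped like the jar0 but yellow is not meant.

How it is judged:
By the outcome, as a careful person would: the job done as asked, in the order asked, and still so for the second after the job is handed in, with the robot touching nothing.
Of lid0, lid1, lid2, lid3 only 3 to 4 are there at a start; the rules pass over those that are not, and their reading is None.
At some moment in a run one of canister may be knocked a few centimetres aside while the robot is not near it.
It also fails if it takes over 210 s, if anything falls off the work surface, if the arm or the gripper's body presses on something with over 40 N, if the wrist force passes 120 N, or if a joint passes its speed limit or range.

## Working session

There is one attempt and no reset: what is moved stays moved. The work goes in short steps, Python scripts to look and compute and a tool call to move; the robot and the scene stay as the last step left them, time stands still between calls to the robot, and variables do not carry over. Pictures are saved under pics/ and viewed, and the job is handed in when it is done.

Besides the shell and the picture viewer there is one more tool, called in YAML: its name, and indented under it one key for each argument. move_arm: Moves the arm, as the interface text tells. Its arguments: {"type":"object","properties":{"jaw":{"type":"array","items":{"type":"number"}},"xyz":{"type":"array","items":{"type":"array","items":{"type":"number"}}},"twist":{"type":"array","items":{"type":"number"}},"grip_force":{"type":"number"}},"required":["jaw","xyz","twist"]}

```bash
mkdir -p pics; cat > h.py <<'E'
import numpy as np, cv2
from plant import robot, optics
from scipy.spatial.transform import Rotation as R
def snap(n,f):
    o=robot.get_obs(); c=optics.camera(n); cv2.imwrite('pics/'+f,c['image'])
    import pickle; pickle.dump((o,c),open('pics/'+f+'.pkl','wb')); return o,c
def load(f):
    import pickle; return pickle.load(open('pics/'+f+'.pkl','rb'))
def pose(o,c):
    # returns cam->world R, origin
    if 'rvec' in c:
        Rm=R.from_rotvec(np.ravel(c['rvec'])).as_matrix(); return Rm.T, -Rm.T@np.ravel(c['tvec'])
    T=np.array(c['tool_from_camera']); Rt=R.from_euler('xyz',o['eef_rot'],degrees=True).as_matrix()
    return Rt@T[:3,:3], Rt@T[:3,3]+np.array(o['ee_pos'])
def ray(o,c,u,v):
    K=np.array([[c['fx'],0,c['cx']],[0,c['fy'],c['cy']],[0,0,1.]])
    p=cv2.undistortPoints(np.array([[[u,v]]],float),K,np.array([c['k1'],0,0,0.]))[0,0]
    # drawn = slope*(1+k1 r^2): OpenCV model
    Rw,t=pose(o,c); return t, Rw@np.array([p[0],p[1],1.])
def onz(o,c,u,v,z):
    t,d=ray(o,c,u,v); return t+d*(z-t[2])/d[2]
def proj(o,c,P):
    Rw,t=pose(o,c); q=Rw.T@(np.array(P)-t); s=q[:2]/q[2]; s=s*(1+c['k1']*(s@s))
    return np.array([c['fx']*s[0]+c['cx'],c['fy']*s[1]+c['cy']])
E
python3 - <<'E'
from h import *
for n in ['top','side','wrist']:
    o,c=snap(n,n+'0.png'); Rw,t=pose(o,c); print(n,t.round(3),Rw[:,2].round(2),c['fx'],c['k1'])
print(o)
E
```

```text
top [ 0.373 -0.021  1.514] [ 0.09 -0.01 -1.  ] 516.1804015576565 -0.18649396936163595
side [ 0.158 -0.753  1.05 ] [ 0.27  0.59 -0.76] 456.63620758945046 -0.15411947454074498
wrist [0.101 0.696 0.385] [ 0.27 -0.07 -0.96] 355.28055018375164 0.023514284768306935
{'clock': 0.1, 'joint_pos': array([ 7.35509671e+01,  2.17351241e+01,  9.93896684e+01, -1.26631756e-03,
        5.89302242e+01, -1.90680517e+00]), 'joint_vel': array([-0.0567926 , -0.09866503, -0.14639394,  0.07536454,  0.11465258,
       -0.03650423]), 'joint_efforts': array([ 1.14708680e-03, -7.65038395e+01, -4.35300493e+01,  6.52816496e-02,
        3.97602038e-02, -1.41348079e-05]), 'ee_pos': array([0.17567298, 0.67727359, 0.23538099]), 'eef_rot': array([-1.79944978e+02, -7.47198810e-04,  1.65458426e+02]), 'contact_force': array([-0.60190002,  0.12049015, -0.27353649]), 'ft_torque': array([ 0.0060956 ,  0.05926399, -0.00918672]), 'finger_gap': 0.0915410008787001}
```

View pics/top0.png

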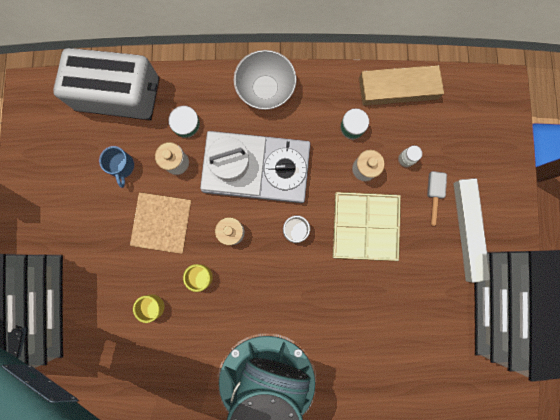

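View pics/side0.png

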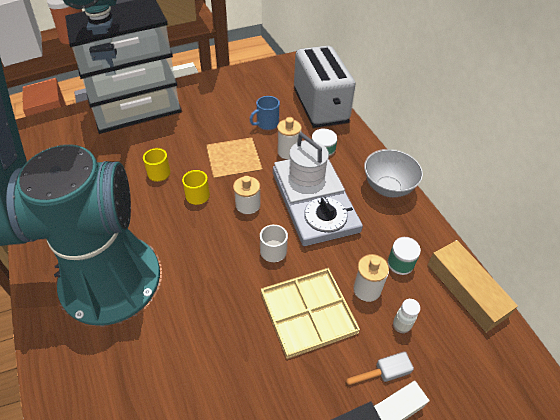

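View pics/wrist0.png

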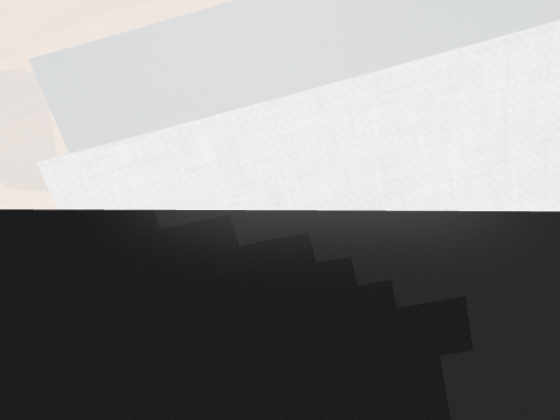

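Top view, with image up = +x and right = −y:
- Lidded white jars are at (172,157), (230,231) and (369,165). The open white jar is at (296,229).
- The yellow look-alikes at (197,278) and (148,309) are not meant.
- The canister is at (230,158), the dial at (286,168), the mat at (160,222) and the tray at (367,227).

I'll enlarge these to measure.

```bash
python3 - <<'E'
from h import *
o,c=load('top0.png'); im=c['image']
cv2.imwrite('pics/top_z.png',cv2.resize(im[110:265,125:325],None,fx=4,fy=3.87,interpolation=cv2.INTER_CUBIC)[:600])
o,c=load('side0.png'); im=c['image']
cv2.imwrite('pics/side_z.png',cv2.resize(im[100:340,220:430],None,fx=2.5,fy=2.5,interpolation=cv2.INTER_CUBIC))
E
```

```text
(no output)
```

View pics/top_z.png

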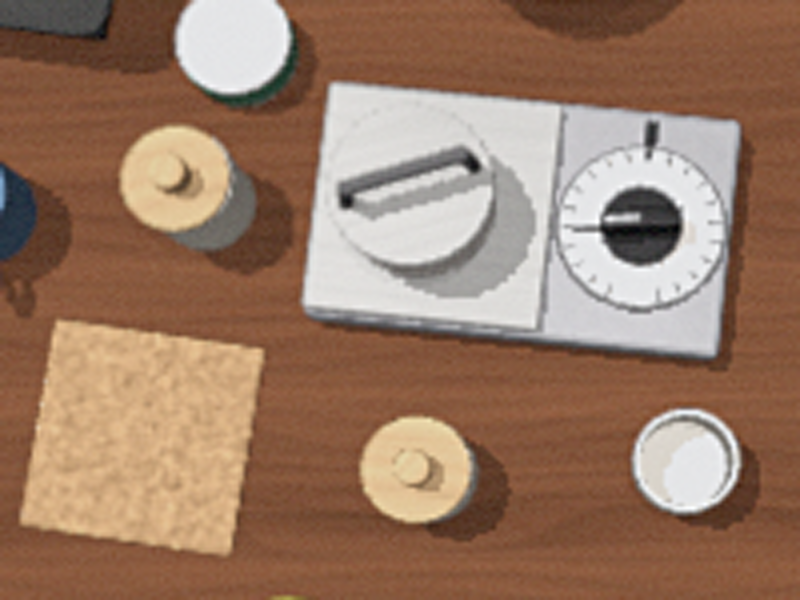

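View pics/side_z.png

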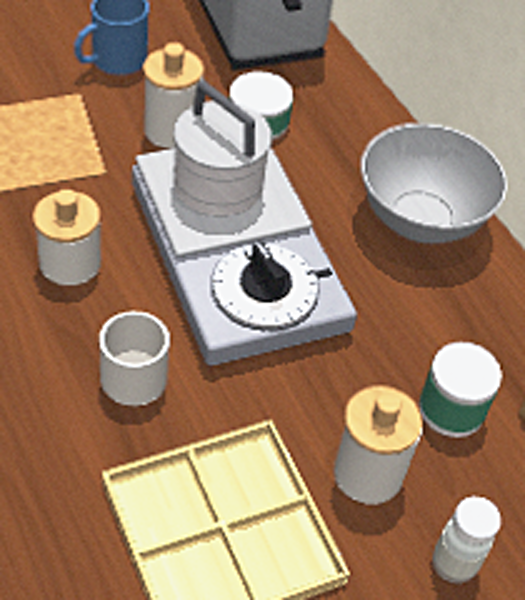

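```bash
python3 - <<'E'
from h import *
o,c=load('top0.png'); im=c['image']
f=lambda p:(125+p[0]/4,110+p[1]/3.87)
hsv=cv2.cvtColor(im,cv2.COLOR_BGR2HSV)
m=cv2.inRange(hsv,(10,60,150),(28,200,255)); 
cs,_=cv2.findContours(m,cv2.RETR_EXTERNAL,cv2.CHAIN_APPROX_NONE)
for k in cs:
    if cv2.contourArea(k)>200:
        h=cv2.convexHull(k); (x,y),(a,b),th=cv2.fitEllipse(h); print('wood',round(x,1),round(y,1),round(a,1),round(b,1),cv2.contourArea(h),[onz(o,c,x,y,z).round(4)[:2] for z in (.083,.108)])
        if cv2.contourArea(h)>1500:
            r=cv2.minAreaRect(h); z=.004 if r[0][0]<250 else .022
            print('rect',r, onz(o,c,*r[0],z)[:2], [onz(o,c,*p,z)[:2].round(3) for p in cv2.boxPoints(r)])
print('knobtop axis',onz(o,c,*f((641,226)),.061)[:2], 'dial',onz(o,c,*f((641,228)),.054)[:2],'zero',onz(o,c,*f((651,135)),.054)[:2], 'tip',onz(o,c,*f((573,229)),.058)[:2])
for p in [(331,82),(740,122),(718,356),(305,310)]: print('sc',onz(o,c,*f(p),.045 if p[0]>400 else .05)[:2])
for p in [(331,82),(565,104),(540,330),(305,305)]: print('pan',onz(o,c,*f(p),.058)[:2])
for p in [(347,193),(468,157)]: print('handle',onz(o,c,*f(p),.194)[:2])
print('openjar',onz(o,c,*f((686,461)),.075)[:2],onz(o,c,*f((686,461)),.1)[:2])
# height by side: knob tops
s,d=load('side0.png'); g=lambda p:(220+p[0]/2.5,100+p[1]/2.5)
for n,a,b in [('A',f((168,168)),g((174,46))),('B',f((411,463)),g((67,194))),('C',(372.5,157.5),g((387,396)))]:
    for z in (.113,.138): print(n,z,onz(o,c,*a,z).round(3)[:2],onz(s,d,*b,z).round(3)[:2])
cv2.imwrite('pics/top_z2.png',cv2.resize(im[100:270,325:455],None,fx=4.5,fy=3.5,interpolation=cv2.INTER_CUBIC))
E
```

```text
wood 228.4 230.6 27.4 28.0 588.0 [array([0.4398, 0.1025]), array([0.4386, 0.1004])]
wood 366.4 228.1 79.8 92.1 4282.0 [array([ 0.4443, -0.2822]), array([ 0.443 , -0.2776])]
rect ((366.4866027832031, 225.79486083984375), (66.06814575195312, 65.47784423828125), 2.602562189102173) [ 0.45402517 -0.29380599] [array([ 0.364, -0.191]), array([ 0.555, -0.203]), array([ 0.545, -0.399]), array([ 0.353, -0.385])]
wood 160.2 222.1 64.5 76.8 2899.0 [array([0.4643, 0.2945]), array([0.4627, 0.2889])]
rect ((159.92486572265625, 222.48843383789062), (53.828243255615234, 54.51250457763672), 8.746162414550781) [0.46807242 0.31263963] [array([0.401, 0.405]), array([0.561, 0.382]), array([0.535, 0.221]), array([0.377, 0.245])]
wood 370.3 162.9 27.0 27.9 572.0 [array([ 0.6286, -0.2979]), array([ 0.6241, -0.293 ])]
wood 168.2 155.4 26.9 28.3 580.5 [array([0.6535, 0.2748]), array([0.6486, 0.2696])]
wood 401.2 81.9 37.9 101.8 2295.5 [array([ 0.8697, -0.3978]), array([ 0.861 , -0.3912])]
rect ((402.43402099609375, 82.07614135742188), (29.56752586364746, 79.9391860961914), 85.91438293457031) [ 0.8903204  -0.41
[... 449 characters left out ...]
knobtop axis [ 0.61719404 -0.05729621] dial [ 0.61687087 -0.05745887] zero [ 0.68701618 -0.06525041] tip [ 0.61570304 -0.00882039]
sc [0.73028189 0.16669392]
sc [ 0.69873055 -0.13025951]
sc [ 0.5222972  -0.11205026]
sc [0.5577132 0.1836338]
pan [0.72832991 0.16566838]
pan [ 0.71000187 -0.00345543]
pan [0.54083408 0.01493524]
pan [0.56041702 0.18254912]
handle [0.61859183 0.13686442]
handle [0.64251906 0.05812481]
openjar [ 0.44326325 -0.08701465] [ 0.44204386 -0.08586732]
A 0.113 [0.653 0.272] [0.666 0.3  ]
A 0.138 [0.648 0.267] [0.652 0.272]
B 0.113 [0.441 0.102] [0.444 0.103]
B 0.138 [0.44  0.099] [0.437 0.081]
C 0.113 [ 0.639 -0.299] [ 0.64  -0.276]
C 0.138 [ 0.634 -0.294] [ 0.627 -0.289]
```

View pics/top_z2.png

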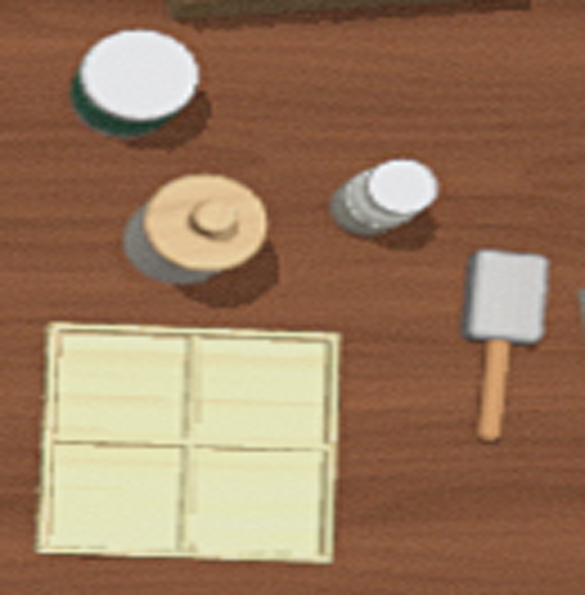

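Three lids: A on a tall jar at (0.648, 0.269), B on a short jar at (0.440, 0.102), and C on a tall jar at (0.626, −0.293). The fourth jar is open. The canister handle is near (0.631, 0.098) and the knob stands at about +1.7 rad. I'll go up first and turn the tool in line with the handle.

move_arm:
  jaw: [-1,-1,-1,-1,-1,-1,-1,-1]
  xyz:
    - [0,0,-0.02]
    - [0,0,-0.02]
    - [0,0,-0.02]
    - [0,0,-0.02]
    - [0,0,-0.02]
    - [0,0,-0.02]
    - [0,0,-0.02]
    - [0,0,0]
  twist: [0.128,0.128,0.128,0.128,0.128,0.128,0.128,0.128]
  grip_force: 25

```text
clock: 0.95
ee_pos: [0.1753, 0.6761, 0.3777]
eef_rot: [-179.8, 0.3, 104.6]
contact_force: [-0.2, -0.6, -0.5]
finger_gap: 0.091
```

```bash
cat >> h.py <<'E'
def go(x,y,z,psi=None):
    o=robot.get_obs(); Rt=R.from_euler('xyz',o['eef_rot'],degrees=True).as_matrix()
    d=Rt.T@(np.array([x,y,z])-o['ee_pos']); now=o['eef_rot'][2]
    tw=None if psi is None else np.radians(-((psi-now+180)%360-180)) 
    print('t',round(o['clock'],2),'pos',np.round(o['ee_pos'],4),'rot',np.round(o['eef_rot'],2),'F',np.round(o['contact_force'],1),'gap',round(o['finger_gap'],4),'\n d',d.round(4),'n',np.linalg.norm(d).round(3),'twist',tw, 'j1,j6',np.round(o['joint_pos'][[0,5]],1))
E
python3 -c "
from h import *
go(.6306,.0975,.36,106.9)"
```

```text
t 0.95 pos [0.1753 0.6761 0.3777] rot [-179.8     0.34  104.59] F [-0.2 -0.6 -0.5] gap 0.091 
 d [-0.6745  0.2949  0.0207] n 0.736 twist -0.04025080855656969 j1,j6 [73.6 59. ]
```

move_arm:
  jaw: [-1,-1,-1,-1,-1,-1,-1,-1]
  xyz:
    - [-0.042,0.018,0]
    - [-0.042,0.018,0]
    - [-0.042,0.018,0]
    - [-0.042,0.018,0]
    - [-0.042,0.018,0]
    - [-0.042,0.018,0]
    - [-0.042,0.018,0]
    - [-0.042,0.018,0]
  twist: [0,0,0,0,0,0,0,0]

```text
clock: 1.75
ee_pos: [0.4014, 0.3784, 0.378]
eef_rot: [-179.8, 0.3, 104.6]
contact_force: [0.2, 1.1, 0.8]
finger_gap: 0.0915
```

```bash
python3 -c "
from h import *
go(.6306,.0975,.36,106.9)"
```

```text
t 1.75 pos [0.4014 0.3784 0.378 ] rot [-179.77    0.34  104.62] F [0.2 1.1 0.8] gap 0.0915 
 d [-0.3296  0.1509  0.0193] n 0.363 twist -0.03971725919823321 j1,j6 [41.  26.4]
```

move_arm:
  jaw: [-1,-1,-1,-1,-1,-1,-1,-1]
  xyz:
    - [-0.042,0.019,0.002]
    - [-0.042,0.019,0.002]
    - [-0.042,0.019,0.002]
    - [-0.042,0.019,0.002]
    - [-0.042,0.019,0.002]
    - [-0.042,0.019,0.002]
    - [-0.042,0.019,0.002]
    - [-0.025,0.012,0.003]
  twist: [-0.005,-0.005,-0.005,-0.005,-0.005,-0.005,-0.005,-0.005]

```text
clock: 2.55
ee_pos: [0.6341, 0.0948, 0.3619]
eef_rot: [-179.8, 0.3, 106.9]
contact_force: [-1.0, 0.7, 0.5]
finger_gap: 0.091
```

```bash
python3 -c "
from h import *
go(.6306,.0975,.36,106.9)
snap('wrist','w1.png')"
```

```text
t 2.55 pos [0.6341 0.0948 0.3619] rot [-179.81    0.31  106.91] F [-1.   0.7  0.5] gap 0.091 
 d [ 0.0036 -0.0025  0.0019] n 0.005 twist 0.00010037262538205882 j1,j6 [  6.6 -10.2]
```

View pics/w1.png

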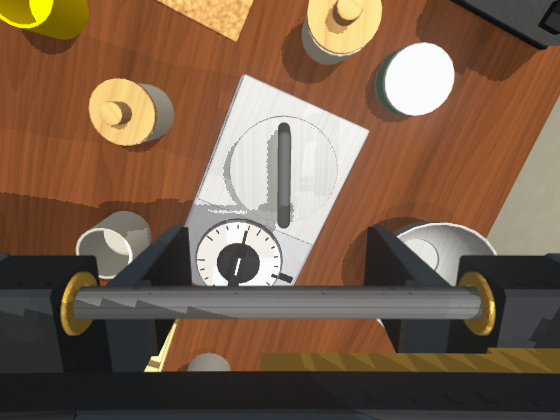

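The wrist view shows the canister handle bar from (284,124) to (284,227), nearly in line with tool x. The dial is at (239,263).

```bash
python3 -c "
from h import *
o,c=load('w1.png')
a=onz(o,c,284.5,124,.194)[:2];b=onz(o,c,284,227,.194)[:2];print(a,b,(a+b)/2,np.degrees(np.arctan2(*(a-b)[::-1])),np.linalg.norm(a-b))
for p in [(244,75),(369,129)]: print(onz(o,c,*p,.058)[:2])
print('knob',onz(o,c,239,263,.06)[:2])
print(proj(o,c,[.6306,.0975,.194]))
m=(a+b)/2
go(*m,.187,106.9)"
```

```text
[0.62339882 0.15124698] [0.65138651 0.05997384] [0.63739267 0.10561041] 107.04746098184707 0.09546778274876871
[0.56471295 0.18389069]
[0.7309704  0.16833128]
knob [ 0.62399632 -0.05540166]
[274.51058703 183.83223376]
t 2.6 pos [0.6355 0.0928 0.3611] rot [-179.79    0.35  106.87] F [-1.2 -2.8 -1.4] gap 0.0913 
 d [0.0127 0.0061 0.174 ] n 0.175 twist -0.000562625318254616 j1,j6 [  6.4 -10.3]
```

move_arm:
  jaw: [-1,-1,-1,-1,-1,-1,-1,-1]
  xyz:
    - [0.004,0.002,0.025]
    - [0.004,0.002,0.025]
    - [0.003,0.001,0.025]
    - [0,0,0.02]
    - [0,0,0]
    - [0,0,0]
    - [0,0,0]
    - [0,0,0]
  twist: [0,0,0,0,0,0,0,0]

```text
clock: 3.4
ee_pos: [0.6386, 0.1022, 0.2643]
eef_rot: [-179.8, 0.4, 106.6]
contact_force: [-0.1, -0.1, -0.6]
finger_gap: 0.0913
```

```bash
python3 -c "
from h import *
snap('wrist','w2.png')
go(.634,.1,.26,106.9)
"
```

```text
t 3.45 pos [0.6387 0.1022 0.2644] rot [-179.86    0.37  106.64] F [-0.2 -0.1 -0.6] gap 0.0914 
 d [-0.0007 -0.0051  0.0044] n 0.007 twist -0.004497899968043173 j1,j6 [ 7.2 -9.2]
```

View pics/w2.png

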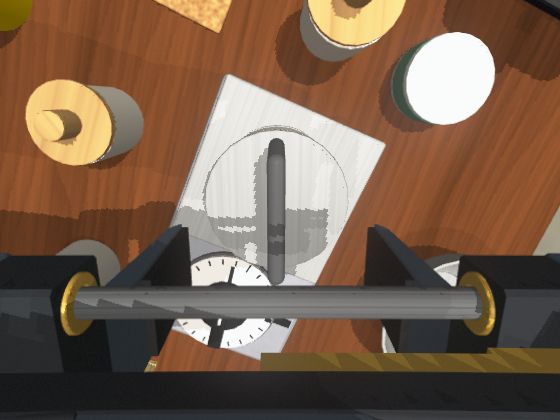

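```bash
python3 -c "
from h import *
o,c=load('w2.png')
a=onz(o,c,276.5,140,.194)[:2];b=onz(o,c,277,286,.194)[:2];print(a,b,(a+b)/2,np.degrees(np.arctan2(*(a-b)[::-1])),np.linalg.norm(a-b))
m=(a+b)/2
e=onz(o,c,204,198,.143)[:2];f=onz(o,c,348,198,.143)[:2];g=onz(o,c,277,127,.143)[:2];u=(f-e)/np.linalg.norm(f-e);n=np.array([u[1],-u[0]]);
print('can',e,f,g)
print(pose(o,c)[1])
go(*m,.186,106.9)"
```

```text
[0.62293652 0.15373456] [0.65193965 0.05831753] [0.63743809 0.10602604] 106.90726879475854 0.09972758741691733
can [0.58260433 0.08835878] [0.69134789 0.12115173] [0.62193525 0.15758773]
[0.61692617 0.17710873 0.41328955]
t 3.45 pos [0.6387 0.1022 0.2644] rot [-179.86    0.37  106.64] F [-0.2 -0.1 -0.6] gap 0.0914 
 d [0.0045 0.0001 0.0784] n 0.079 twist -0.004497899968043173 j1,j6 [ 7.2 -9.2]
```

move_arm:
  jaw: [-1,-1,-1,-1,-1,-1,-1,-1]
  xyz:
    - [0.001,0,0.02]
    - [0.001,0,0.02]
    - [0,0,0.02]
    - [0,0,0.012]
    - [0,0,0.002]
    - [0,0,0]
    - [0,0,0]
    - [0,0,0]
  twist: [0,0,0,0,0,0,0,0]

```text
clock: 4.25
ee_pos: [0.642, 0.1041, 0.1955]
eef_rot: [179.5, 0.5, 106.6]
contact_force: [0.8, 0.7, 0.2]
finger_gap: 0.0912
```

move_arm:
  jaw: [1,1,1,1,1,1,1,1]
  xyz:
    - [0,0,0]
    - [0,0,0]
    - [0,0,0]
    - [0,0,0]
    - [0,0,0]
    - [0,0,0]
    - [0,0,0]
    - [0,0,0]
  twist: [0,0,0,0,0,0,0,0]
  grip_force: 30

```text
clock: 5.05
ee_pos: [0.6427, 0.1042, 0.1972]
eef_rot: [179.4, 0.5, 106.6]
contact_force: [0.1, 0.4, -0.0]
finger_gap: 0.0298
```

```bash
python3 -c "
from h import *
go(.4681,.3126,.3,106.9)
snap('side','s1.png')"
```

```text
t 5.05 pos [0.6427 0.1042 0.1972] rot [179.42   0.49 106.63] F [ 0.1  0.4 -0. ] gap 0.0298 
 d [ 0.2488 -0.1066 -0.106 ] n 0.291 twist -0.004656370696986112 j1,j6 [ 7.3 -9. ]
```

View pics/s1.png

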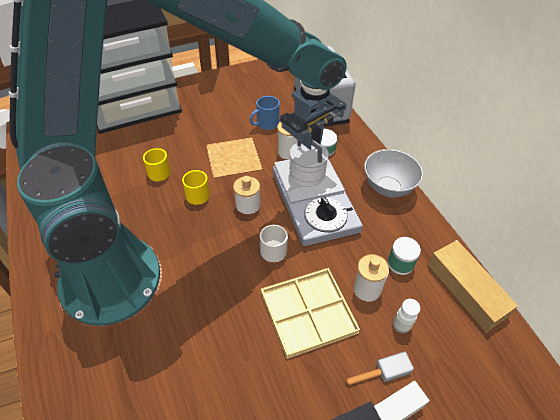

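move_arm:
  jaw: [1,1,1,1,1,1,1,1]
  xyz:
    - [0,0,0.006]
    - [0,0,0]
    - [0,0,0]
    - [0,0,0]
    - [0,0,0]
    - [0,0,0]
    - [0,0,0]
    - [0,0,0]
  twist: [0,0,0,0,0,0,0,0]

```text
clock: 5.9
ee_pos: [0.6418, 0.104, 0.1899]
eef_rot: [179.6, 0.5, 106.6]
contact_force: [-2.4, -0.8, 0.3]
finger_gap: 0.0113
```

```bash
python3 -c "
from h import *
go(.4681,.3126,.3,106.9)"
```

```text
t 5.9 pos [0.6418 0.104  0.1899] rot [179.56   0.47 106.63] F [-2.4 -0.8  0.3] gap 0.0113 
 d [ 0.2487 -0.1058 -0.1129] n 0.293 twist -0.004661878969207522 j1,j6 [ 7.3 -9. ]
```

move_arm:
  jaw: [1,1,1,1,1,1,1,1]
  xyz:
    - [0,0,-0.008]
    - [0,0,-0.012]
    - [0,0,-0.015]
    - [0,0,-0.015]
    - [0,0,-0.02]
    - [0,0,-0.02]
    - [0,0,-0.02]
    - [0,0,-0.01]
  twist: [0,0,0,0,0,0,0,0]
  grip_force: 40

```text
clock: 6.7
ee_pos: [0.64, 0.1047, 0.3201]
eef_rot: [179.5, 0.5, 106.6]
contact_force: [0.3, -0.0, -5.0]
finger_gap: 0.0111
```

```bash
python3 -c "
from h import *
go(.4681,.3126,.3,106.9)"
```

```text
t 6.7 pos [0.64   0.1047 0.3201] rot [179.51   0.47 106.63] F [ 0.3 -0.  -5. ] gap 0.0111 
 d [ 0.2485 -0.1053  0.0171] n 0.27 twist -0.004626463395005213 j1,j6 [ 7.4 -9.1]
```

move_arm:
  jaw: [1,1,1,1,1,1,1,1]
  xyz:
    - [0.02,-0.008,0]
    - [0.035,-0.015,0]
    - [0.04,-0.017,0]
    - [0.04,-0.017,0]
    - [0.04,-0.017,0]
    - [0.035,-0.015,0.005]
    - [0.025,-0.01,0.005]
    - [0.008,-0.004,0.005]
  twist: [0,0,0,0,0,0,0,0]

```text
clock: 7.5
ee_pos: [0.4632, 0.3157, 0.305]
eef_rot: [179.2, 0.4, 106.5]
contact_force: [0.0, -0.6, -4.9]
finger_gap: 0.0112
```

```bash
python3 -c "
from h import *
go(.4681,.3126,.134,106.9)"
```

```text
t 7.5 pos [0.4632 0.3157 0.305 ] rot [179.24   0.45 106.46] F [ 0.  -0.6 -4.9] gap 0.0112 
 d [-0.003   0.0016  0.1711] n 0.171 twist -0.007695896802383793 j1,j6 [32.2 16. ]
```

move_arm:
  jaw: [1,1,1,1,1,1,1,1]
  xyz:
    - [-0.001,0.001,0.025]
    - [-0.001,0.001,0.025]
    - [-0.001,0,0.025]
    - [0,0,0.025]
    - [0,0,0.025]
    - [0,0,0.015]
    - [0,0,0.007]
    - [0,0,0]
  twist: [0,0,0,0,0,0,0,0]

```text
clock: 8.3
ee_pos: [0.4648, 0.3135, 0.1527]
eef_rot: [179.3, 0.5, 106.6]
contact_force: [0.1, 1.1, -4.5]
finger_gap: 0.0111
```

```bash
python3 -c "
from h import *
go(.4681,.3126,.136,106.9)"
```

```text
t 8.3 pos [0.4648 0.3135 0.1527] rot [179.26   0.46 106.64] F [ 0.1  1.1 -4.5] gap 0.0111 
 d [-0.0017  0.0027  0.0168] n 0.017 twist -0.004526155650963123 j1,j6 [31.9 15.9]
```

move_arm:
  jaw: [1,1,1,1,1,1,1,1]
  xyz:
    - [0,0,0.004]
    - [0,0,0.004]
    - [0,0,0.004]
    - [0,0,0.003]
    - [0,0,0.003]
    - [0,0,0]
    - [0,0,0]
    - [0,0,0]
  twist: [0,0,0,0,0,0,0,0]

```text
clock: 9.1
ee_pos: [0.4666, 0.3144, 0.1363]
eef_rot: [179.0, 0.4, 106.6]
contact_force: [0.5, 0.4, -5.3]
finger_gap: 0.0108
```

```bash
python3 -c "
from h import *
go(.4681,.3126,.136,106.9)"
```

```text
t 9.1 pos [0.4666 0.3144 0.1363] rot [179.01   0.39 106.63] F [ 0.5  0.4 -5.3] gap 0.0108 
 d [-0.0022  0.0009  0.0004] n 0.002 twist -0.0046321256556061344 j1,j6 [31.9 15.9]
```

Still carrying the weight, so I'll lower it a little more.

move_arm:
  jaw: [1,1,1,1,1,1,1,1]
  xyz:
    - [0,0,0.002]
    - [0,0,0.002]
    - [0,0,0.001]
    - [0,0,0]
    - [0,0,0]
    - [0,0,0]
    - [0,0,0]
    - [0,0,0]
  twist: [0,0,0,0,0,0,0,0]

```text
clock: 9.9
ee_pos: [0.4679, 0.3158, 0.1363]
eef_rot: [178.9, 0.3, 106.6]
contact_force: [0.1, -0.6, -5.1]
finger_gap: 0.011
```

```bash
python3 -c "
from h import *
go(.4681,.3126,.136,106.9)"
```

```text
t 9.9 pos [0.4679 0.3158 0.1363] rot [178.9    0.33 106.62] F [ 0.1 -0.6 -5.1] gap 0.011 
 d [-0.0031 -0.0008  0.0003] n 0.003 twist -0.004847137249218414 j1,j6 [31.9 15.9]
```

move_arm:
  jaw: [1,1,1,1,1,1,1,1]
  xyz:
    - [0,0,0.002]
    - [0,0,0.002]
    - [0,0,0.002]
    - [0,0,0.002]
    - [0,0,0.001]
    - [0,0,0.001]
    - [0,0,0.001]
    - [0,0,0.001]
  twist: [0,0,0,0,0,0,0,0]

```text
clock: 10.7
ee_pos: [0.4699, 0.3176, 0.1362]
eef_rot: [178.9, 0.3, 106.6]
contact_force: [-8.6, -4.5, 18.2]
finger_gap: 0.0113
```

```bash
python3 -c "
from h import *
go(.4681,.3126,.136,106.9); snap('side','s2.png'); snap('top','t2.png')"
```

```text
t 10.7 pos [0.4699 0.3176 0.1362] rot [178.95   0.31 106.62] F [-8.6 -4.5 18.2] gap 0.0113 
 d [-0.0043 -0.0031  0.0002] n 0.005 twist -0.004799726448058719 j1,j6 [32.  15.9]
```

View pics/s2.png

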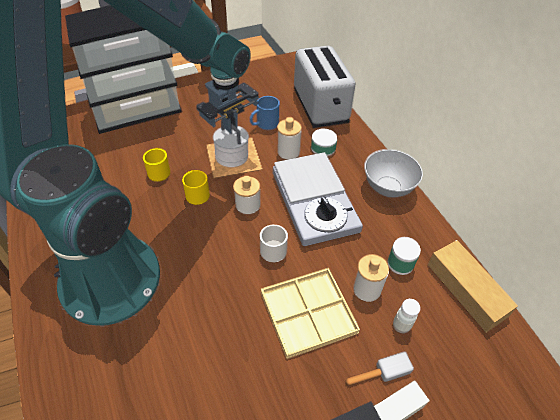

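The canister rests on the mat (230,150) with contact confirmed. Releasing.

move_arm:
  jaw: [-1,-1,-1,-1,-1,-1,-1,-1]
  xyz:
    - [0,0,-0.001]
    - [0,0,0]
    - [0,0,0]
    - [0,0,0]
    - [0,0,0]
    - [0,0,0]
    - [0,0,0]
    - [0,0,0]
  twist: [0,0,0,0,0,0,0,0]

```text
clock: 11.6
ee_pos: [0.4709, 0.3183, 0.138]
eef_rot: [178.8, 0.3, 106.6]
contact_force: [-0.3, -0.1, 0.1]
finger_gap: 0.072
```

move_arm:
  jaw: [-1,-1,-1,-1,-1,-1,-1,-1]
  xyz:
    - [0,0,-0.01]
    - [0,0,-0.02]
    - [0,0,-0.025]
    - [0,0,-0.025]
    - [0,0,-0.025]
    - [0,0,-0.025]
    - [0,0,-0.025]
    - [0,0,-0.01]
  twist: [0,0,0,0,0,0,0,0]

```text
clock: 12.4
ee_pos: [0.4663, 0.3175, 0.3125]
eef_rot: [178.9, 0.3, 106.6]
contact_force: [0.1, 0.2, -0.5]
finger_gap: 0.0916
```

```bash
python3 -c "
from h import *
go(.6200,-.057,.3,173.8); snap('side','s3.png');snap('wrist','w3.png')"
```

```text
t 12.4 pos [0.4663 0.3175 0.3125] rot [178.88   0.29 106.62] F [ 0.1  0.2 -0.5] gap 0.0916 
 d [-0.4027  0.0398  0.0154] n 0.405 twist -1.17247642117512 j1,j6 [32.1 15.8]
```

View pics/w3.png

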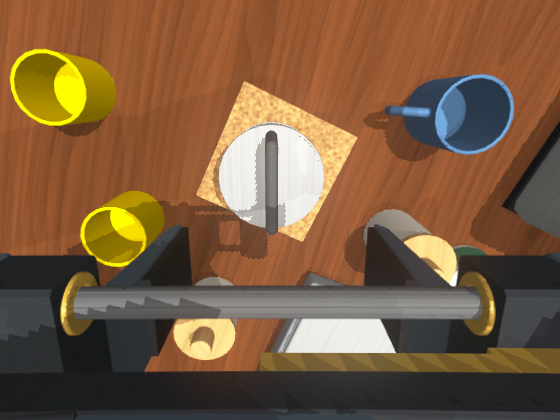

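The canister stands on the mat (271,178). Now to the knob.

move_arm:
  jaw: [-1,-1,-1,-1,-1,-1,-1,-1]
  xyz:
    - [-0.03,0.003,0]
    - [-0.042,0.004,0]
    - [-0.042,0.004,0]
    - [-0.042,0.004,0]
    - [-0.042,0.004,0]
    - [-0.042,0.004,0]
    - [-0.042,0.004,0]
    - [-0.042,0.004,0]
  twist: [0,0,0,0,0,0,0,0]

```text
clock: 13.3
ee_pos: [0.5873, 0.0077, 0.3018]
eef_rot: [179.6, 0.2, 107.0]
contact_force: [0.5, 0.4, -0.5]
finger_gap: 0.0913
```

```bash
python3 -c "
from h import *
go(.6200,-.057,.25,92)"
```

```text
t 13.3 pos [0.5873 0.0077 0.3018] rot [179.64   0.19 107.03] F [ 0.5  0.4 -0.5] gap 0.0913 
 d [-0.0712  0.012   0.0521] n 0.089 twist 0.2622648495999834 j1,j6 [ -1.5 -18.5]
```

move_arm:
  jaw: [-1,-1,-1,-1,-1,-1,-1,-1]
  xyz:
    - [-0.03,0.004,0.01]
    - [-0.025,0.004,0.01]
    - [-0.005,0.002,0.01]
    - [0,0,0.01]
    - [0,0,0.01]
    - [0,0,0]
    - [0,0,0]
    - [0,0,0]
  twist: [0,0,0.05,0.1,0.1,0.012,0,0]

```text
clock: 14.1
ee_pos: [0.612, -0.0551, 0.2384]
eef_rot: [-179.6, -0.0, 91.4]
contact_force: [0.4, 0.7, -0.8]
finger_gap: 0.0913
```

```bash
python3 -c "
from h import *
snap('wrist','w4.png');go(.6200,-.057,.25,92);snap('top','t4.png')"
```

```text
t 14.15 pos [ 0.6121 -0.055   0.2386] rot [-179.61    0.     91.38] F [ 0.9 -0.1 -0.1] gap 0.0911 
 d [-0.0022  0.0078 -0.0115] n 0.014 twist -0.010858192332669913 j1,j6 [-7.3 -8.6]
```

View pics/w4.png

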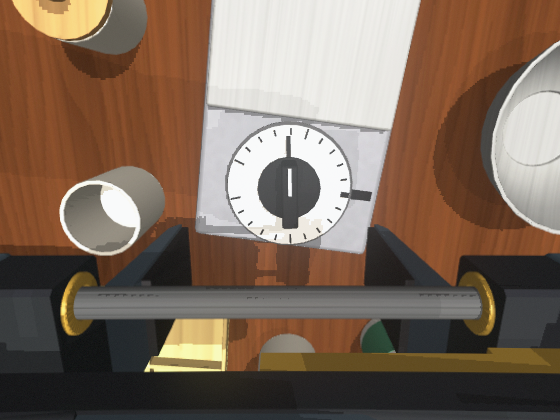

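The dial centre is near (289,184), the pointer tip at (289,138) and the zero block at (347–370,195). I'll compute knob pose and angle.

```bash
cat > dial.py <<'E'
from h import *
import sys
def dial(fn,tip,zb):
    o,c=load(fn); ax=None
    for cen in [dialc]:
        A=onz(o,c,*cen,.054)[:2]
    Tp=onz(o,c,*tip,.056)[:2]; Z=onz(o,c,*zb,.054)[:2]
    an=lambda v:np.degrees(np.arctan2(v[1],v[0]))
    print('axis',A,'tipdir',an(Tp-A),np.linalg.norm(Tp-A),'zerodir',an(Z-A),np.linalg.norm(Z-A),'rel',an(Tp-A)-an(Z-A))
E
python3 - <<'E'
from h import *
o,c=load('w4.png'); im=c['image']; g=im.min(2)
roi=np.zeros_like(g); cv2.circle(roi,(289,184),68,255,-1)
m=((g>225)&(roi>0)).astype(np.uint8)*255
cs,_=cv2.findContours(m,cv2.RETR_EXTERNAL,cv2.CHAIN_APPROX_NONE); k=max(cs,key=cv2.contourArea); e=cv2.fitEllipse(cv2.convexHull(k)); print(e)
A=onz(o,c,*e[0],.054)[:2]; print(A, 'diam', [np.linalg.norm(onz(o,c,e[0][0]+s*e[1][0]/2,e[0][1],.054)[:2]-A) for s in (-1,1)])
an=lambda v:np.degrees(np.arctan2(v[1],v[0]))
cv2.imwrite('pics/w4z.png',cv2.resize(im[110:260,215:385],None,fx=4,fy=4,interpolation=cv2.INTER_CUBIC))
E
```

```text
((288.52813720703125, 183.9275665283203), (118.25623321533203, 121.59225463867188), 84.90847778320312)
[ 0.62209548 -0.05394915] diam [np.float64(0.05693388238896421), np.float64(0.05677240875905567)]
```

View pics/w4z.png

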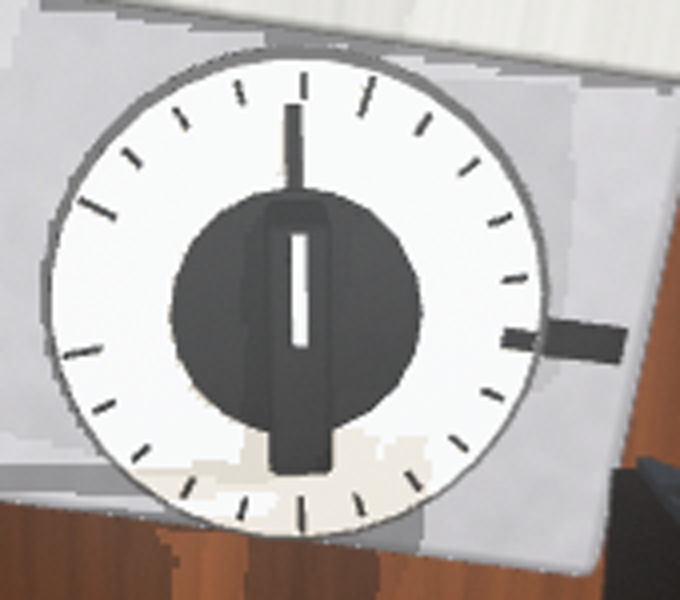

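```bash
python3 - <<'E'
from h import *
o,c=load('w4.png')
f=lambda p:(215+(p[0]+.5)/4-.5,110+(p[1]+.5)/4-.5)
A=onz(o,c,288.5,183.9,.054)[:2]
an=lambda v:(round(np.degrees(np.arctan2(v[1],v[0])),2),round(np.linalg.norm(v),4))
for p in [(503,337),(521,338),(540,339),(627,344)]: print('z',an(onz(o,c,*f(p),.054)[:2]-A))
for z in(.054,.058,.061): print('tip',an(onz(o,c,*f((293,104)),z)[:2]-A))
B=onz(o,c,*f((299,234)),.095)[:2];C=onz(o,c,*f((299,346)),.095)[:2];print('line',B,C,an(B-C), an(B-A),an(C-A))
# scale edges: pan edge dir
a=onz(o,c,208,105,.058);b=onz(o,c,388,130,.058);print('panedge',an((a-b)[:2]),a,b)
# thin ticks opposite: 
for p in [(304,73),(304,98),(302,498),(302,530)]: print(an(onz(o,c,*f(p),.054)[:2]-A))
go(*A,.09,92)
E
```

```text
z (np.float64(-9.57), np.float64(0.0513))
z (np.float64(-8.96), np.float64(0.0556))
z (np.float64(-8.39), np.float64(0.0602))
z (np.float64(-6.69), np.float64(0.0811))
tip (np.float64(92.71), np.float64(0.0458))
tip (np.float64(92.81), np.float64(0.0462))
tip (np.float64(92.89), np.float64(0.0464))
line [ 0.62104715 -0.03111041] [ 0.62189712 -0.05523771] (np.float64(92.02), np.float64(0.0241)) (np.float64(92.56), np.float64(0.0228)) (np.float64(-97.38), np.float64(0.0013))
panedge (np.float64(173.8), np.float64(0.1639)) [0.54748353 0.0171991  0.058     ] [ 7.10462507e-01 -4.97297444e-04  5.80000000e-02]
(np.float64(89.86), np.float64(0.0528))
(np.float64(89.6), np.float64(0.0472))
(np.float64(-86.22), np.float64(0.0516))
(np.float64(-86.47), np.float64(0.0602))
t 14.2 pos [ 0.6123 -0.055   0.2389] rot [-179.64    0.     91.35] F [-0.5 -0.4  0.1] gap 0.0916 
 d [0.0009 0.0107 0.1488] n 0.149 twist -0.011404074262727843 j1,j6 [-7.3 -8.6]
```

move_arm:
  jaw: [-1,-1,-1,-1,-1,-1,-1,-1]
  xyz:
    - [-0.001,0.005,0.015]
    - [0,0.004,0.02]
    - [0,0.001,0.025]
    - [0,0,0.025]
    - [0,0,0.025]
    - [0,0,0.015]
    - [0,0,0.005]
    - [0,0,0]
  twist: [-0.016,0,0,0,0,0,0,0]

```text
clock: 15.0
ee_pos: [0.6248, -0.0556, 0.1019]
eef_rot: [-179.9, 0.0, 92.9]
contact_force: [-0.7, 0.2, 0.4]
finger_gap: 0.0906
```

```bash
python3 -c "
from h import *
go(.6225,-.0555,.09,92.3)"
```

```text
t 15.0 pos [ 0.6248 -0.0556  0.1019] rot [-1.7991e+02  5.0000e-02  9.2940e+01] F [-0.7  0.2  0.4] gap 0.0906 
 d [ 0.0003 -0.0022  0.0119] n 0.012 twist 0.011245291075195344 j1,j6 [ -7.2 -10.1]
```

move_arm:
  jaw: [-1,-0.5,0,1,1,1,1,1]
  xyz:
    - [0,-0.002,0.006]
    - [0,0,0.005]
    - [0,0,0.001]
    - [0,0,0]
    - [0,0,0]
    - [0,0,0]
    - [0,0,0]
    - [0,0,0]
  twist: [0.008,0,0,0,0,0,0,0]
  grip_force: 10

```text
clock: 15.8
ee_pos: [0.6249, -0.0561, 0.0928]
eef_rot: [179.8, 0.1, 92.5]
contact_force: [-0.3, 0.2, -0.0]
finger_gap: 0.038
```

move_arm:
  jaw: [1,1,1,1,1,1,1,1]
  xyz:
    - [0,0,0]
    - [0,0,0]
    - [0,0,0]
    - [0,0,0]
    - [0,0,0]
    - [0,0,0]
    - [0,0,0]
    - [0,0,0]
  twist: [0,0,0,0,0,0,0,0]

```text
clock: 16.6
ee_pos: [0.6214, -0.0561, 0.0922]
eef_rot: [-179.8, 0.1, 92.5]
contact_force: [-2.6, -0.3, 1.6]
finger_gap: 0.014
```

```bash
python3 -c "
from h import *
go(.6225,-.0555,.09,-6.2)"
```

```text
t 16.6 pos [ 0.6214 -0.0561  0.0922] rot [-1.7975e+02  7.0000e-02  9.2510e+01] F [-2.6 -0.3  1.6] gap 0.014 
 d [0.0006 0.0011 0.0022] n 0.003 twist 1.7228393132551036 j1,j6 [-7.3 -9.7]
```

move_arm:
  jaw: [1,1,1,1,1,1,1,1]
  xyz:
    - [0,0,0]
    - [0,0,0]
    - [0,0,0]
    - [0,0,0]
    - [0,0,0]
    - [0,0,0]
    - [0,0,0]
    - [0,0,0]
  twist: [0.06,0.1,0.1,0.1,0.1,0.1,0.1,0.1]

```text
clock: 17.4
ee_pos: [0.6218, -0.0562, 0.0922]
eef_rot: [-179.9, 0.2, 47.4]
contact_force: [-1.0, 0.0, 1.0]
finger_gap: 0.0141
```

```bash
python3 -c "
from h import *
go(.6214,-.0561,.09,-6.2)"
```

```text
t 17.4 pos [ 0.6218 -0.0562  0.0922] rot [-179.9     0.23   47.38] F [-1.  0.  1.] gap 0.0141 
 d [-0.0002 -0.0004  0.0022] n 0.002 twist 0.9351890631037346 j1,j6 [-7.3 35.5]
```

move_arm:
  jaw: [1,1,1,1,1,1,1,1]
  xyz:
    - [0,0,0]
    - [0,0,0]
    - [0,0,0]
    - [0,0,0]
    - [0,0,0]
    - [0,0,0]
    - [0,0,0]
    - [0,0,0]
  twist: [0.12,0.13,0.13,0.13,0.13,0.13,0.12,0.04]

```text
clock: 18.2
ee_pos: [0.6221, -0.0568, 0.0922]
eef_rot: [179.8, 0.2, -8.3]
contact_force: [-1.2, -0.5, 1.0]
finger_gap: 0.0142
```

```bash
python3 -c "
from h import *
go(.6214,-.0561,.09,-6.2)"
```

```text
t 18.2 pos [ 0.6221 -0.0568  0.0922] rot [179.82   0.21  -8.28] F [-1.2 -0.5  1. ] gap 0.0142 
 d [-0.0007 -0.0006  0.0022] n 0.002 twist -0.0363625132820084 j1,j6 [-7.3 91.2]
```

move_arm:
  jaw: [1,1,1,1,1,1,1,1]
  xyz:
    - [0,0,0]
    - [0,0,0]
    - [0,0,0]
    - [0,0,0]
    - [0,0,0]
    - [0,0,0]
    - [0,0,0]
    - [0,0,0]
  twist: [0,0,-0.02,0,0,0,0,0]

```text
clock: 19.0
ee_pos: [0.622, -0.0568, 0.0922]
eef_rot: [179.8, 0.2, -6.8]
contact_force: [-1.2, -0.4, 0.7]
finger_gap: 0.0139
```

```bash
python3 -c "
from h import *
go(.6214,-.0561,.09,-6.2)"
```

```text
t 19.0 pos [ 0.622  -0.0568  0.0922] rot [179.83   0.22  -6.82] F [-1.2 -0.4  0.7] gap 0.0139 
 d [-0.0007 -0.0006  0.0022] n 0.002 twist -0.010879288133908104 j1,j6 [-7.3 89.7]
```

move_arm:
  jaw: [-1,-1,-1,-1,-1,-1,-1,-1]
  xyz:
    - [0,0,0]
    - [0,0,0]
    - [0,0,0]
    - [0,0,-0.01]
    - [0,0,-0.04]
    - [0,0,-0.04]
    - [0,0,-0.04]
    - [0,0,-0.03]
  twist: [0,0,0,0,0,0,0,0]

```text
clock: 19.8
ee_pos: [0.6206, -0.056, 0.2557]
eef_rot: [179.8, 0.6, -6.8]
contact_force: [0.0, -0.4, 1.1]
finger_gap: 0.0751
```

move_arm:
  jaw: [-1,-1,-1,-1,-1,-1,-1,-1]
  xyz:
    - [0,0,0]
    - [0,0,0]
    - [0,0,0]
    - [0,0,0]
    - [0,0,0]
    - [0,0,0]
    - [0,0,0]
    - [0,0,0]
  twist: [0,0,0,0,0,0,0,0]

```text
clock: 20.6
ee_pos: [0.6208, -0.056, 0.2579]
eef_rot: [179.8, 0.5, -6.8]
contact_force: [0.1, 0.2, 0.4]
finger_gap: 0.0914
```

```bash
python3 -c "
from h import *
o,c=snap('wrist','w5.png');go(.6214,-.0561,.09,-6.2)
im=c['image'];cv2.imwrite('pics/w5z.png',cv2.resize(im[60:260,190:390],None,fx=3,fy=3,interpolation=cv2.INTER_CUBIC))"
```

```text
t 20.65 pos [ 0.6208 -0.056   0.2579] rot [179.84   0.49  -6.8 ] F [-0.7  0.4 -0. ] gap 0.0909 
 d [ 0.002  -0.0004  0.1679] n 0.168 twist -0.01041009899547181 j1,j6 [-7.2 89.7]
```

View pics/w5z.png

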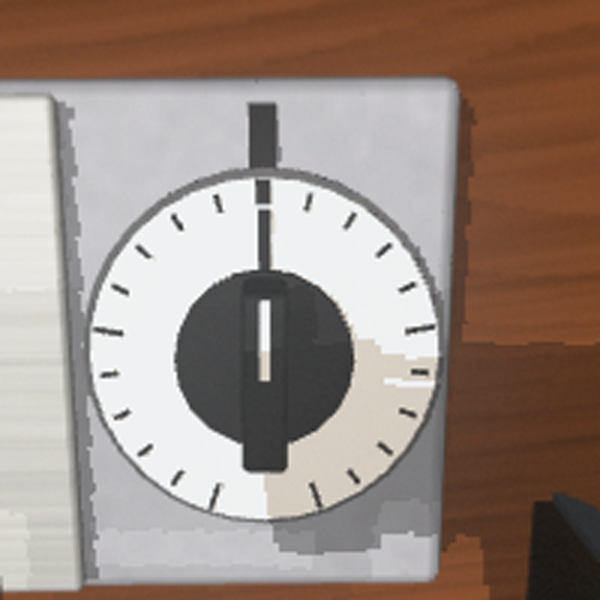

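The pointer (264,210) lines up with the zero block (263,190), within about half a degree. Next, lid C, which is nearby.

```bash
python3 -c "
from h import *
go(.626,-.292,.28,-6.2)"
```

```text
t 20.65 pos [ 0.6208 -0.056   0.2579] rot [179.84   0.49  -6.8 ] F [-0.7  0.4 -0. ] gap 0.0909 
 d [ 0.0329  0.2338 -0.0217] n 0.237 twist -0.01041009899547181 j1,j6 [-7.2 89.7]
```

move_arm:
  jaw: [-1,-1,-1,-1,-1,-1,-1,-1]
  xyz:
    - [0.005,0.03,-0.005]
    - [0.006,0.042,-0.005]
    - [0.006,0.042,-0.005]
    - [0.006,0.042,-0.003]
    - [0.005,0.042,0]
    - [0.003,0.03,0]
    - [0,0.005,0]
    - [0,0,0]
  twist: [0,0,0,0,0,0,0,0]

```text
clock: 21.45
ee_pos: [0.6243, -0.2994, 0.2766]
eef_rot: [179.8, 0.5, -6.7]
contact_force: [0.5, -0.3, 0.5]
finger_gap: 0.0911
```

move_arm:
  jaw: [-1,-1,-1,-1,-1,-1,-1,-1]
  xyz:
    - [0,0,0]
    - [0,0,0]
    - [0,0,0]
    - [0,0,0]
    - [0,0,0]
    - [0,0,0]
    - [0,0,0]
    - [0,0,0]
  twist: [0,0,0,0,0,0,0,0]

```text
clock: 22.25
ee_pos: [0.625, -0.2948, 0.2767]
eef_rot: [179.9, 0.5, -6.4]
contact_force: [0.1, -0.0, -1.2]
finger_gap: 0.0912
```

```bash
python3 -c "
from h import *
snap('wrist','w6.png');go(.626,-.292,.28,-6.2)"
```

```text
t 22.3 pos [ 0.625  -0.2948  0.2767] rot [179.86   0.5   -6.44] F [-0.2  0.1 -0.1] gap 0.0912 
 d [ 0.0007 -0.0029 -0.0033] n 0.004 twist -0.004197472636221951 j1,j6 [-27.1  69.5]
```

View pics/w6.png

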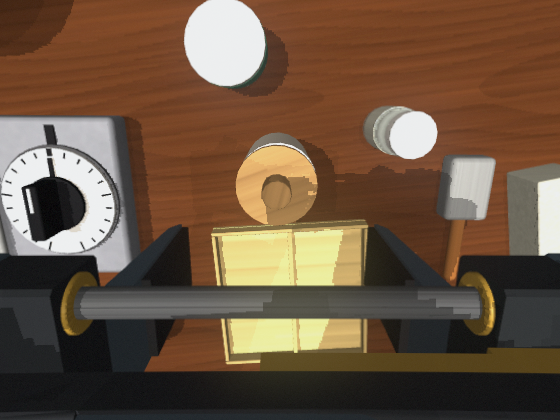

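Lidded white jar C: disc at (276,185), knob at (277,190). It matches the description, and its sides are white rather than yellow.

```bash
cat >> h.py <<'E'
def lid(fn,zd,near,rad=90,dbg=None):
    o,c=load(fn); hsv=cv2.cvtColor(c['image'],cv2.COLOR_BGR2HSV)
    m=cv2.inRange(hsv,(8,70,110),(28,170,255)); r=np.zeros_like(m); cv2.circle(r,near,rad,255,-1); m&=r
    m=cv2.morphologyEx(m,cv2.MORPH_OPEN,np.ones((5,5),np.uint8))
    cs,_=cv2.findContours(m,cv2.RETR_EXTERNAL,cv2.CHAIN_APPROX_NONE); k=max(cs,key=cv2.contourArea)
    e=cv2.fitEllipse(cv2.convexHull(k)); P=onz(o,c,*e[0],zd)
    q=onz(o,c,e[0][0]+e[1][0]/2,e[0][1],zd)
    print(e,P,'rad~',np.linalg.norm(q-P)); return P
E
python3 -c "
from h import *
P=lid('w6.png',.108,(276,185),52)
o,c=load('w6.png')
cv2.imwrite('pics/w6z.png',cv2.resize(c['image'][130:380,190:390],None,fx=3,fy=2.4,interpolation=cv2.INTER_CUBIC))
go(P[0],P[1],.134)"
```

```text
((274.8302001953125, 191.98028564453125), (86.30577087402344, 94.92916107177734), 6.03468132019043) [ 0.6213746  -0.29254955  0.108     ] rad~ 0.03984301208083341
t 22.3 pos [ 0.625  -0.2948  0.2767] rot [179.86   0.5   -6.44] F [-0.2  0.1 -0.1] gap 0.0912 
 d [-0.0026 -0.0022  0.1428] n 0.143 twist None j1,j6 [-27.1  69.5]
```

View pics/w6z.png

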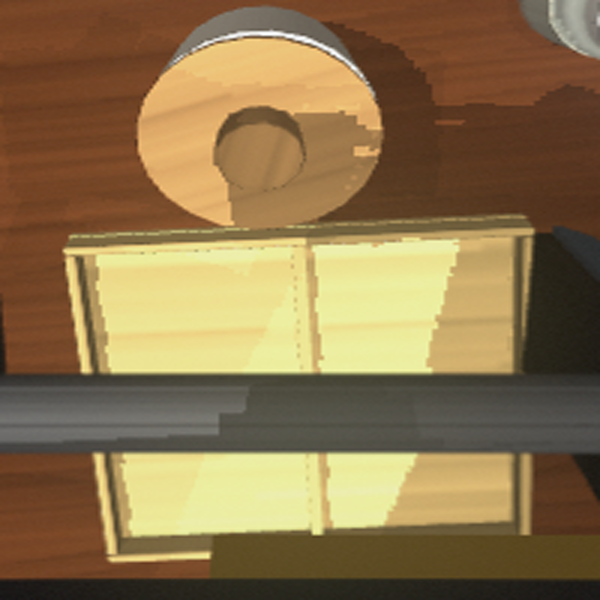

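```bash
python3 -c "
from h import *
o,c=load('w6.png')
f=lambda p:(190+p[0]/3,130+p[1]/2.4)
print(onz(o,c,*f((259.5,132.5)),.108),onz(o,c,*f((259.5,150)),.138))
for n,p in [('fl',(66,246)),('fr',(532,229)),('nl',(111,558)),('midfar',(303,241)),]: print(n,onz(o,c,*f(p),.022))
P=onz(o,c,*f((259.5,132.5)),.108)
go(P[0],P[1],.134)"
```

```text
[ 0.62758858 -0.29479551  0.108     ] [ 0.62855258 -0.2949359   0.138     ]
fl [ 0.55706726 -0.20814874  0.022     ]
fr [ 0.54534412 -0.39566001  0.022     ]
nl [ 0.36886786 -0.19827665  0.022     ]
midfar [ 0.54909741 -0.30360594  0.022     ]
t 22.3 pos [ 0.625  -0.2948  0.2767] rot [179.86   0.5   -6.44] F [-0.2  0.1 -0.1] gap 0.0912 
 d [ 0.0039 -0.0006  0.1427] n 0.143 twist None j1,j6 [-27.1  69.5]
```

move_arm:
  jaw: [-1,-1,-1,-1,-1,-1,-1,-1]
  xyz:
    - [0.001,0,0.02]
    - [0.001,0,0.025]
    - [0,0,0.025]
    - [0,0,0.025]
    - [0,0,0.02]
    - [0,0,0.01]
    - [0,0,0.005]
    - [0,0,0]
  twist: [0,0,0,0,0,0,0,0]

```text
clock: 23.1
ee_pos: [0.6271, -0.2964, 0.1441]
eef_rot: [179.8, 0.3, -6.5]
contact_force: [0.0, 0.1, -0.6]
finger_gap: 0.0912
```

```bash
python3 -c "
from h import *
go(.628,-.295,.135)"
```

```text
t 23.1 pos [ 0.6271 -0.2964  0.1441] rot [179.78   0.31  -6.48] F [ 0.   0.1 -0.6] gap 0.0912 
 d [ 0.0008 -0.0016  0.0091] n 0.009 twist None j1,j6 [-27.1  69.6]
```

move_arm:
  jaw: [-0.5,0,0.5,1,1,1,1,1]
  xyz:
    - [0.001,-0.001,0.005]
    - [0,0,0.004]
    - [0,0,0]
    - [0,0,0]
    - [0,0,0]
    - [0,0,0]
    - [0,0,0]
    - [0,0,0]
  twist: [0,0,0,0,0,0,0,0]
  grip_force: 15

```text
clock: 23.9
ee_pos: [0.63, -0.2964, 0.1381]
eef_rot: [179.7, 0.0, -6.5]
contact_force: [-0.5, 0.4, -0.1]
finger_gap: 0.0302
```

move_arm:
  jaw: [1,1,1,1,1,1,1,1]
  xyz:
    - [0,0,0]
    - [0,0,0]
    - [0,0,0]
    - [0,0,0]
    - [0,0,-0.005]
    - [0,0,-0.01]
    - [0,0,-0.01]
    - [0,0,-0.01]
  twist: [0,0,0,0,0,0,0,0]

```text
clock: 24.7
ee_pos: [0.6295, -0.2959, 0.1746]
eef_rot: [179.7, 0.1, -6.5]
contact_force: [-0.5, 0.3, -1.3]
finger_gap: 0.0255
```

```bash
python3 -c "
from h import *
go(.505,-.345,.2,-3.3)"
```

```text
t 24.7 pos [ 0.6295 -0.2959  0.1746] rot [ 1.7972e+02  1.5000e-01 -6.4800e+00] F [-0.5  0.3 -1.3] gap 0.0255 
 d [-0.1182  0.063  -0.0247] n 0.136 twist -0.05550237626235333 j1,j6 [-27.   69.7]
```

move_arm:
  jaw: [1,1,1,1,1,1,1,1]
  xyz:
    - [0,0,-0.03]
    - [-0.01,0,-0.03]
    - [-0.04,-0.003,-0.02]
    - [-0.045,-0.005,0]
    - [-0.045,-0.005,0]
    - [-0.02,-0.002,0]
    - [0,0,0]
    - [0,0,0]
  twist: [0,-0.02,-0.02,-0.015,0,0,0,0]

```text
clock: 25.5
ee_pos: [0.4678, -0.2684, 0.2671]
eef_rot: [179.4, -0.4, -3.2]
contact_force: [0.4, 0.7, 0.3]
finger_gap: 0.0255
```

```bash
python3 -c "
from h import *
snap('wrist','w7.png');go(.4997,-.345,.2,-3.3)"
```

```text
t 25.55 pos [ 0.468  -0.2685  0.267 ] rot [179.43  -0.39  -3.15] F [ 0.5 -0.9  0. ] gap 0.0256 
 d [0.0354 0.074  0.068 ] n 0.107 twist 0.0026497488947328637 j1,j6 [-32.2  61.2]
```

View pics/w7.png

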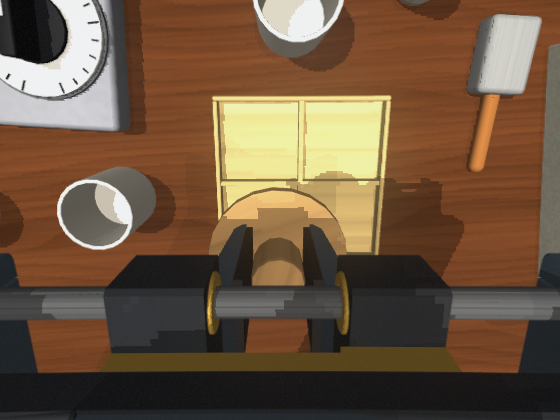

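```bash
python3 -c "
from h import *
o,c=load('w7.png')
cv2.imwrite('pics/w7z.png',cv2.resize(c['image'][85:265,200:400],None,fx=3.3,fy=3.3,interpolation=cv2.INTER_CUBIC))
for n,p in [('fl',(213,97)),('fr',(390,97)),('mid',(301.5,180)),('midfar',(302,97)),('jarC?',(297,10))]: print(n,onz(o,c,*p,.022 if n!='jarC?' else .1))"
```

```text
fl [ 0.55525558 -0.20716595  0.022     ]
fr [ 0.54506482 -0.39519612  0.022     ]
mid [ 0.46029106 -0.29794272  0.022     ]
midfar [ 0.55029162 -0.3016164   0.022     ]
jarC? [ 0.61579582 -0.29392372  0.1       ]
```

View pics/w7z.png

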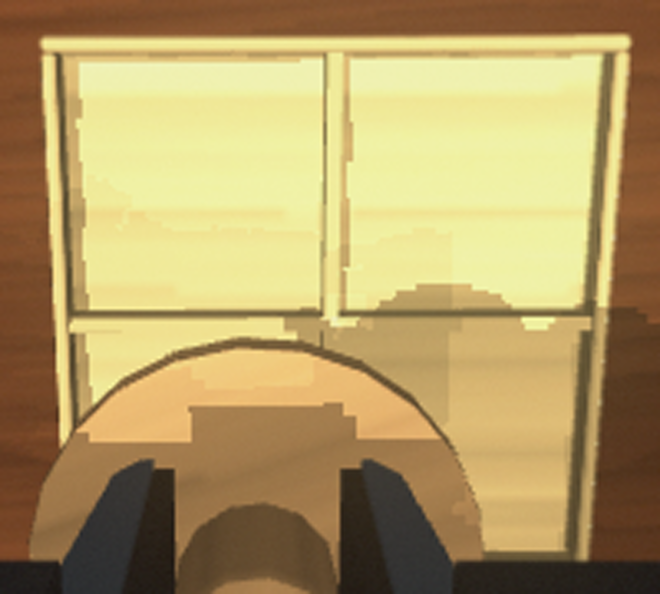

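```bash
python3 -c "
from h import *
o,c=load('w7.png')
z=o['ee_pos'][2]-.030
for p in [(276,188),(278,188)]: print(onz(o,c,*p,z), onz(o,c,*p,z)[:2]-[.038,-.002]-o['ee_pos'][:2])
go(.5005,-.3453,.1,-3.3)"
```

```text
[ 0.50266432 -0.27019478  0.23707441] [-0.00308699  0.00025267]
[ 0.50260658 -0.27123297  0.23707441] [-0.00314474 -0.00078552]
t 25.55 pos [ 0.468  -0.2685  0.267 ] rot [179.43  -0.39  -3.15] F [ 0.5 -0.9  0. ] gap 0.0256 
 d [0.0355 0.0733 0.168 ] n 0.187 twist 0.0026497488947328637 j1,j6 [-32.2  61.2]
```

move_arm:
  jaw: [1,1,1,1,1,1,1,1]
  xyz:
    - [0.012,0.024,0.01]
    - [0.012,0.024,0.02]
    - [0.011,0.022,0.025]
    - [0.002,0.004,0.025]
    - [0,0,0.025]
    - [0,0,0.025]
    - [0,0,0.015]
    - [0,0,0]
  twist: [0,0,0,0,0,0,0,0]

```text
clock: 26.35
ee_pos: [0.5127, -0.3521, 0.1188]
eef_rot: [179.3, -0.7, -3.0]
contact_force: [0.2, 0.2, -1.0]
finger_gap: 0.0258
```

```bash
python3 -c "
from h import *
go(.502,-.3453,.1,-3.3)"
```

```text
t 26.35 pos [ 0.5127 -0.3521  0.1188] rot [179.28  -0.68  -2.97] F [ 0.2  0.2 -1. ] gap 0.0258 
 d [-0.0113 -0.0064  0.0186] n 0.023 twist 0.005789777097674488 j1,j6 [-36.5  56.7]
```

move_arm:
  jaw: [1,1,1,1,1,1,1,1]
  xyz:
    - [-0.006,-0.003,0.01]
    - [-0.004,-0.003,0.008]
    - [0,0,0]
    - [0,0,0]
    - [0,0,0]
    - [0,0,0]
    - [0,0,0]
    - [0,0,0]
  twist: [0,0,0,0,0,0,0,0]

```text
clock: 27.15
ee_pos: [0.505, -0.3465, 0.1035]
eef_rot: [179.1, -1.0, -2.9]
contact_force: [1.0, 0.3, -0.8]
finger_gap: 0.0257
```

```bash
python3 -c "
from h import *
go(.502,-.3453,.056,-3.3)"
```

```text
t 27.15 pos [ 0.505  -0.3465  0.1035] rot [179.1   -0.96  -2.93] F [ 1.   0.3 -0.8] gap 0.0257 
 d [-0.0039 -0.0018  0.0475] n 0.048 twist 0.006434248939086448 j1,j6 [-36.5  56.6]
```

move_arm:
  jaw: [1,1,1,1,1,1,1,1]
  xyz:
    - [-0.002,-0.001,0.015]
    - [-0.002,-0.001,0.015]
    - [0,0,0.01]
    - [0,0,0.004]
    - [0,0,0.001]
    - [0,0,0.001]
    - [0,0,0.001]
    - [0,0,0]
  twist: [0,0,0,0,0,0,0,0]

```text
clock: 27.95
ee_pos: [0.5027, -0.3454, 0.0535]
eef_rot: [179.1, -0.9, -3.0]
contact_force: [-0.6, 1.0, 1.1]
finger_gap: 0.0251
```

```bash
python3 -c "
from h import *
go(.502,-.3453,.056,-3.3)"
```

```text
t 27.95 pos [ 0.5027 -0.3454  0.0535] rot [179.14  -0.95  -2.95] F [-0.6  1.   1.1] gap 0.0251 
 d [-0.0006  0.     -0.0025] n 0.003 twist 0.006033736023330172 j1,j6 [-36.6  56.6]
```

move_arm:
  jaw: [-1,-1,-1,-1,-1,-1,-1,-1]
  xyz:
    - [0,0,0]
    - [0,0,0]
    - [0,0,0]
    - [0,0,0]
    - [0,0,-0.01]
    - [0,0,-0.03]
    - [0,0,-0.03]
    - [0,0,-0.03]
  twist: [0,0,0,0,0,0,0,0]

```text
clock: 28.75
ee_pos: [0.499, -0.3423, 0.1531]
eef_rot: [179.4, -0.6, -3.0]
contact_force: [0.3, 0.4, 0.4]
finger_gap: 0.0867
```

move_arm:
  jaw: [-1,-1,-1,-1,-1,-1,-1,-1]
  xyz:
    - [-0.02,-0.01,-0.03]
    - [-0.02,-0.02,-0.02]
    - [-0.01,-0.02,-0.02]
    - [0,0,0]
    - [0,0,0]
    - [0,0,0]
    - [0,0,0]
    - [0,0,0]
  twist: [0,0,0,0,0,0,0,0]

```text
clock: 29.55
ee_pos: [0.4512, -0.2896, 0.2311]
eef_rot: [179.1, -1.0, -3.0]
contact_force: [-0.2, 0.4, 0.2]
finger_gap: 0.0912
```

```bash
python3 -c "
from h import *
snap('wrist','w8.png');go(.440,.1025,.3)
snap('top','t8.png')"
```

```text
t 29.6 pos [ 0.4511 -0.2895  0.2311] rot [179.12  -0.98  -2.99] F [-0.9 -0.7  0.1] gap 0.0912 
 d [-0.0304 -0.3898 -0.0755] n 0.398 twist None j1,j6 [-35.1  58.1]
```

View pics/w8.png

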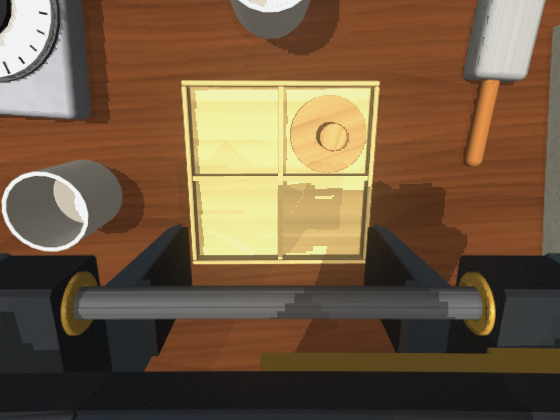

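View pics/t8.png

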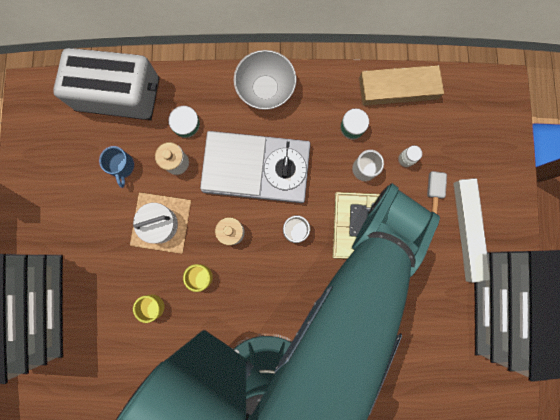

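Lid C lies flat in the far-right compartment (328,133). The canister is still on the mat (154,223 in top view). With all four tray corners visible, I'll refine the tray pose.

```bash
python3 -c "
from h import *
o,c=load('w8.png')
P=[onz(o,c,*p,.022)[:2] for p in [(181,82),(380,82),(192,264),(366,264)]]
print(np.round(P,4),np.mean(P,0)); print(onz(o,c,280.5,177,.022))
print('lid',onz(o,c,328,133,.025))"
```

```text
[[ 0.5547 -0.2061]
 [ 0.5452 -0.3965]
 [ 0.3666 -0.1953]
 [ 0.3556 -0.3858]] [ 0.45554511 -0.29590824]
[ 0.4578273 -0.2964843  0.022    ]
lid [ 0.49998914 -0.34550159  0.025     ]
```

move_arm:
  jaw: [-1,-1,-1,-1,-1,-1,-1,-1]
  xyz:
    - [0,-0.02,-0.01]
    - [0.004,-0.042,-0.005]
    - [0.004,-0.042,0]
    - [0.004,-0.042,0]
    - [0,-0.042,0]
    - [0,-0.042,0]
    - [-0.004,-0.042,0]
    - [-0.006,-0.042,0]
  twist: [0,0,0,0,0,0,0,0]

```text
clock: 30.45
ee_pos: [0.4714, 0.0303, 0.2402]
eef_rot: [179.1, -0.9, -3.5]
contact_force: [1.7, -0.7, -0.4]
finger_gap: 0.091
```

```bash
python3 -c "
from h import *
go(.440,.1025,.24,-3)"
```

```text
t 30.45 pos [0.4714 0.0303 0.2402] rot [179.14  -0.9   -3.48] F [ 1.7 -0.7 -0.4] gap 0.091 
 d [-0.0357 -0.0701 -0.0014] n 0.079 twist -0.008432403127654897 j1,j6 [ 1.3 95.5]
```

move_arm:
  jaw: [-1,-1,-1,-1,-1,-1,-1,-1]
  xyz:
    - [-0.018,-0.03,0]
    - [-0.015,-0.02,0]
    - [-0.003,-0.005,0]
    - [0,0,0]
    - [0,0,0]
    - [0,0,0]
    - [0,0,0]
    - [0,0,0]
  twist: [0,0,0,0,0,0,0,0]

```text
clock: 31.25
ee_pos: [0.439, 0.0907, 0.2379]
eef_rot: [179.1, -0.8, -3.3]
contact_force: [0.7, -0.1, 0.1]
finger_gap: 0.0913
```

```bash
python3 -c "
from h import *
snap('wrist','w9.png');go(.440,.1025,.24,-3)"
```

```text
t 31.3 pos [0.4389 0.0908 0.2379] rot [179.12  -0.82  -3.34] F [ 0.4  0.3 -0.9] gap 0.0913 
 d [ 0.0004 -0.0117 -0.0023] n 0.012 twist -0.00600674653541671 j1,j6 [  9.3 103.4]
```

View pics/w9.png

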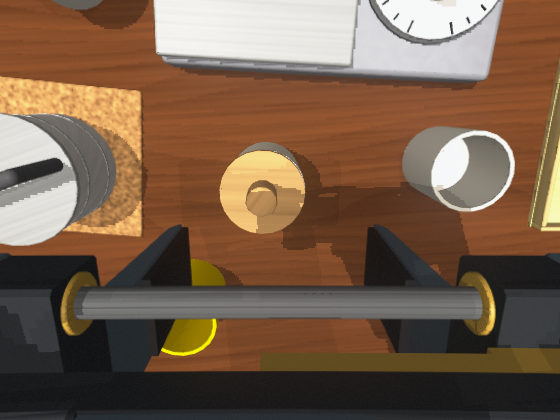

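The lid on white jar B has its disc centred at (262,191); the yellow look-alike is behind it at (185,310).

```bash
python3 -c "
from h import *
o,c=load('w9.png')
P=onz(o,c,262.5,191.5,.083); print(P,onz(o,c,260.5,202,.113))
go(P[0],P[1],.112)"
```

```text
[0.44343947 0.10111311 0.083     ] [0.44191106 0.10203359 0.113     ]
t 31.3 pos [0.4389 0.0908 0.2379] rot [179.12  -0.82  -3.34] F [ 0.4  0.3 -0.9] gap 0.0913 
 d [ 0.0021 -0.0125  0.1257] n 0.126 twist None j1,j6 [  9.3 103.4]
```

move_arm:
  jaw: [-1,-1,-1,-1,-1,-1,-1,-1]
  xyz:
    - [0.001,-0.006,0.01]
    - [0.001,-0.006,0.02]
    - [0,0,0.025]
    - [0,0,0.025]
    - [0,0,0.02]
    - [0,0,0.01]
    - [0,0,0.005]
    - [0,0,0]
  twist: [0,0,0,0,0,0,0,0]

```text
clock: 32.1
ee_pos: [0.4443, 0.1023, 0.116]
eef_rot: [179.2, -0.9, -3.4]
contact_force: [-0.4, -0.5, -0.1]
finger_gap: 0.0912
```

```bash
python3 -c "
from h import *
go(.443,.1013,.112)"
```

```text
t 32.1 pos [0.4443 0.1023 0.116 ] rot [179.16  -0.9   -3.44] F [-0.4 -0.5 -0.1] gap 0.0912 
 d [-0.0013  0.001   0.004 ] n 0.004 twist None j1,j6 [ 10.6 105.3]
```

move_arm:
  jaw: [0,0.3,0.6,1,1,1,1,1]
  xyz:
    - [-0.001,0.001,0.004]
    - [0,0,0]
    - [0,0,0]
    - [0,0,0]
    - [0,0,0]
    - [0,0,0]
    - [0,0,0]
    - [0,0,0]
  twist: [0,0,0,0,0,0,0,0]

```text
clock: 32.9
ee_pos: [0.4452, 0.1016, 0.1146]
eef_rot: [179.2, -1.2, -3.4]
contact_force: [0.3, 0.2, -0.6]
finger_gap: 0.0301
```

move_arm:
  jaw: [1,1,1,1,1,1,1,1]
  xyz:
    - [0,0,0]
    - [0,0,0]
    - [0,0,0]
    - [0,0,0]
    - [0,0,0]
    - [0,0,0]
    - [0,0,0]
    - [0,0,0]
  twist: [0,0,0,0,0,0,0,0]

```text
clock: 33.7
ee_pos: [0.4452, 0.1016, 0.1146]
eef_rot: [179.2, -1.2, -3.5]
contact_force: [-0.1, -0.1, 1.0]
finger_gap: 0.0257
```

```bash
python3 -c "
from h import *
go(.412,-.247,.24,-3.3)"
```

```text
t 33.7 pos [0.4452 0.1016 0.1146] rot [179.23  -1.19  -3.45] F [-0.1 -0.1  1. ] gap 0.0257 
 d [-0.0096  0.3516 -0.1209] n 0.372 twist -0.0026395256576335867 j1,j6 [ 10.5 105.3]
```

move_arm:
  jaw: [1,1,1,1,1,1,1,1]
  xyz:
    - [0,0,-0.008]
    - [0,0,-0.012]
    - [0,0,-0.015]
    - [0,0,-0.02]
    - [0,0,-0.025]
    - [0.003,0.015,-0.02]
    - [0.005,0.03,-0.01]
    - [0.006,0.04,0]
  twist: [0,0,0,0,0,0,0,0]

```text
clock: 34.5
ee_pos: [0.4516, 0.0182, 0.2367]
eef_rot: [179.2, -1.3, -3.1]
contact_force: [0.9, 0.5, 0.0]
finger_gap: 0.0256
```

```bash
python3 -c "
from h import *
go(.505,-.2523,.24,-3.3)"
```

```text
t 34.5 pos [0.4516 0.0182 0.2367] rot [179.24  -1.34  -3.13] F [0.9 0.5 0. ] gap 0.0256 
 d [0.0682 0.2672 0.0018] n 0.276 twist 0.002929710661482443 j1,j6 [-0.2 93.6]
```

move_arm:
  jaw: [1,1,1,1,1,1,1,1]
  xyz:
    - [0.01,0.042,0]
    - [0.011,0.042,0]
    - [0.011,0.042,0]
    - [0.011,0.042,0]
    - [0.01,0.035,0]
    - [0.005,0.02,0]
    - [0,0,0]
    - [0,0,0]
  twist: [0,0,0,0,0,0,0,0]

```text
clock: 35.3
ee_pos: [0.4979, -0.221, 0.2521]
eef_rot: [179.1, -1.9, -3.3]
contact_force: [0.3, 0.6, -0.1]
finger_gap: 0.0253
```

```bash
python3 -c "
from h import *
go(.506,-.2523,.12,-3.3)
snap('wrist','w10.png')"
```

```text
t 35.3 pos [ 0.4979 -0.221   0.2521] rot [179.1   -1.93  -3.31] F [ 0.3  0.6 -0.1] gap 0.0253 
 d [0.0054 0.0287 0.1328] n 0.136 twist -0.00010968453872689662 j1,j6 [-26.3  67. ]
```

View pics/w10.png

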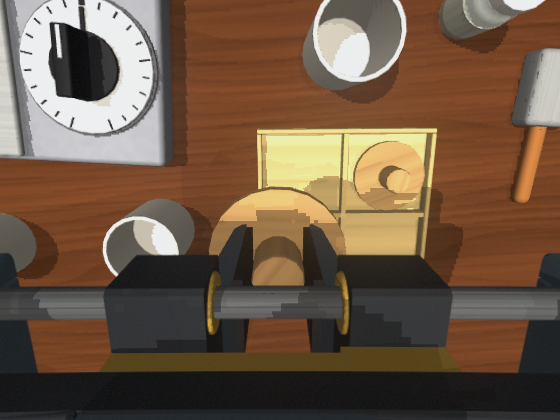

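```bash
python3 -c "
from h import *
o,c=load('w10.png')
Rt=R.from_euler('xyz',o['eef_rot'],degrees=True).as_matrix()
t,d=ray(o,c,277.5,187)
# intersect plane tool z = +0.0316
tt=Rt.T@(t-o['ee_pos']); dd=Rt.T@d; s=(.0316-tt[2])/dd[2]; print('edge tool',tt+s*dd)
go(.506,-.2523,.12,-3.3)"
```

```text
edge tool [0.03498414 0.00028694 0.0316    ]
t 35.35 pos [ 0.498  -0.2207  0.2522] rot [179.09  -1.94  -3.27] F [-0.9 -0.4 -1.2] gap 0.0259 
 d [0.0053 0.029  0.1329] n 0.136 twist 0.0004899475223270391 j1,j6 [-26.3  67. ]
```

move_arm:
  jaw: [1,1,1,1,1,1,1,1]
  xyz:
    - [0.003,0.01,0.015]
    - [0.002,0.01,0.025]
    - [0.001,0.007,0.025]
    - [0,0,0.025]
    - [0,0,0.02]
    - [0,0,0.01]
    - [0,0,0]
    - [0,0,0]
  twist: [0,0,0,0,0,0,0,0]

```text
clock: 36.15
ee_pos: [0.5069, -0.2476, 0.1256]
eef_rot: [179.1, -1.9, -2.8]
contact_force: [0.8, 0.2, 0.3]
finger_gap: 0.0255
```

```bash
python3 -c "
from h import *
go(.508,-.2525,.058,-3.3)"
```

```text
t 36.15 pos [ 0.5069 -0.2476  0.1256] rot [179.1   -1.95  -2.83] F [0.8 0.2 0.3] gap 0.0255 
 d [-0.0009  0.0038  0.0677] n 0.068 twist 0.008207552907946076 j1,j6 [-28.4  64.4]
```

move_arm:
  jaw: [1,1,1,1,1,1,1,1]
  xyz:
    - [0,0.003,0.015]
    - [0,0.001,0.02]
    - [0,0,0.015]
    - [0,0,0.005]
    - [0,0,0]
    - [0,0,0]
    - [0,0,0]
    - [0,0,0]
  twist: [0,0,0,0,0,0,0,0]

```text
clock: 36.95
ee_pos: [0.5111, -0.2542, 0.071]
eef_rot: [178.9, -2.3, -2.8]
contact_force: [0.3, 0.2, -0.8]
finger_gap: 0.0256
```

```bash
python3 -c "
from h import *
go(.508,-.2525,.057,-3.3)"
```

```text
t 36.95 pos [ 0.5111 -0.2542  0.071 ] rot [178.92  -2.3   -2.78] F [ 0.3  0.2 -0.8] gap 0.0256 
 d [-0.0038 -0.0018  0.0138] n 0.014 twist 0.009157016595544226 j1,j6 [-28.8  63.9]
```

move_arm:
  jaw: [1,1,1,1,1,1,1,1]
  xyz:
    - [-0.003,-0.002,0.001]
    - [-0.001,0,0.003]
    - [0,0,0.004]
    - [0,0,0.004]
    - [0,0,0.003]
    - [0,0,0.002]
    - [0,0,0.001]
    - [0,0,0]
  twist: [0,0,0,0,0,0,0,0]

```text
clock: 37.75
ee_pos: [0.5097, -0.2528, 0.0544]
eef_rot: [178.9, -2.5, -2.8]
contact_force: [-1.5, 0.8, 3.2]
finger_gap: 0.0257
```

```bash
python3 -c "
from h import *
go(.508,-.2525,.057,-3.3)"
```

```text
t 37.75 pos [ 0.5097 -0.2528  0.0544] rot [178.87  -2.49  -2.79] F [-1.5  0.8  3.2] gap 0.0257 
 d [-0.0016 -0.0002 -0.0027] n 0.003 twist 0.008911912504792978 j1,j6 [-28.8  63.9]
```

Touching down with light contact. Releasing.

move_arm:
  jaw: [-1,-1,-1,-1,-1,-1,-1,-1]
  xyz:
    - [0,0,0]
    - [0,0,0]
    - [0,0,0]
    - [0,0,0]
    - [0,0,-0.01]
    - [0,0,-0.03]
    - [0,0,-0.03]
    - [0,0,-0.03]
  twist: [0,0,0,0,0,0,0,0]

```text
clock: 38.55
ee_pos: [0.5033, -0.2495, 0.1543]
eef_rot: [179.1, -2.1, -2.8]
contact_force: [-0.2, -0.5, 0.1]
finger_gap: 0.0866
```

move_arm:
  jaw: [-1,-1,-1,-1,-1,-1,-1,-1]
  xyz:
    - [-0.02,0,-0.03]
    - [-0.02,0.01,-0.02]
    - [-0.01,0.01,-0.02]
    - [0,0,0]
    - [0,0,0]
    - [0,0,0]
    - [0,0,0]
    - [0,0,0]
  twist: [0,0,0,0,0,0,0,0]

```text
clock: 39.35
ee_pos: [0.4498, -0.2655, 0.2305]
eef_rot: [178.9, -2.4, -2.7]
contact_force: [-0.3, 0.1, 0.3]
finger_gap: 0.0909
```

```bash
python3 -c "
from h import *
snap('wrist','w11.png');go(.648,.268,.28,-3)
snap('side','s11.png')"
```

```text
t 39.4 pos [ 0.4497 -0.2654  0.2304] rot [178.89  -2.42  -2.72] F [ 0.8 -0.2 -0.7] gap 0.0914 
 d [ 0.1747 -0.5413 -0.0527] n 0.571 twist 0.004825874010268667 j1,j6 [-33.2  59.3]
```

View pics/w11.png

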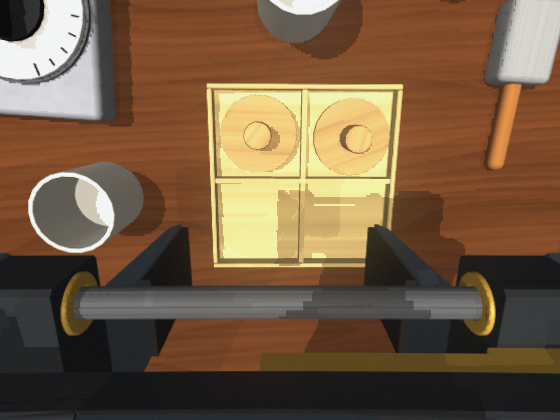

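View pics/s11.png

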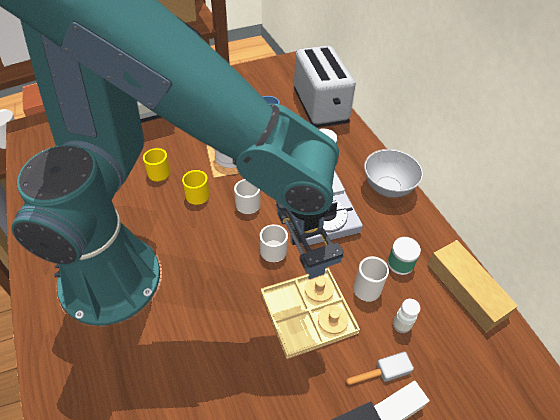

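Both lids lie well in their compartments, at (258,135) and (351,137). On to lid A.

move_arm:
  jaw: [-1,-1,-1,-1,-1,-1,-1,-1]
  xyz:
    - [0.01,-0.02,-0.01]
    - [0.015,-0.042,-0.01]
    - [0.015,-0.042,-0.01]
    - [0.015,-0.042,-0.005]
    - [0.015,-0.042,0]
    - [0.015,-0.042,0]
    - [0.015,-0.042,0]
    - [0.015,-0.042,0]
  twist: [0,0,0,0,0,0,0,0]

```text
clock: 40.25
ee_pos: [0.582, 0.0522, 0.2638]
eef_rot: [178.9, -2.3, -3.1]
contact_force: [0.4, 0.3, 0.8]
finger_gap: 0.0917
```

```bash
python3 -c "
from h import *
go(.648,.268,.28,-3)"
```

```text
t 40.25 pos [0.582  0.0522 0.2638] rot [178.93  -2.31  -3.08] F [0.4 0.3 0.8] gap 0.0917 
 d [ 0.0549 -0.2188 -0.0181] n 0.226 twist -0.0014065982612824837 j1,j6 [ 3.4 97.4]
```

move_arm:
  jaw: [-1,-1,-1,-1,-1,-1,-1,-1]
  xyz:
    - [0.012,-0.042,-0.003]
    - [0.011,-0.042,-0.003]
    - [0.01,-0.042,-0.003]
    - [0.01,-0.04,0]
    - [0.005,-0.02,0]
    - [0,0,0]
    - [0,0,0]
    - [0,0,0]
  twist: [0,0,0,0,0,0,0,0]

```text
clock: 41.05
ee_pos: [0.6408, 0.2482, 0.2674]
eef_rot: [178.8, -2.1, -2.7]
contact_force: [-0.4, 0.1, 0.1]
finger_gap: 0.0913
```

```bash
python3 -c "
from h import *
snap('wrist','w12.png');go(.648,.268,.28,-3)"
```

```text
t 41.1 pos [0.6408 0.248  0.2674] rot [178.84  -2.06  -2.77] F [-0.5  0.7 -0.2] gap 0.0913 
 d [ 0.0067 -0.0201 -0.0127] n 0.025 twist 0.004076016229149487 j1,j6 [ 19.9 113.7]
```

View pics/w12.png

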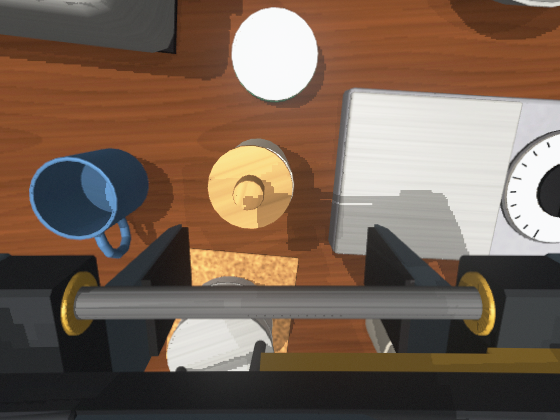

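Lid A's disc is centred at (250,186) on a white jar.

```bash
python3 -c "
from h import *
o,c=load('w12.png')
P=onz(o,c,250.5,186.5,.108); print(P,onz(o,c,248.5,194.5,.138))
go(P[0],P[1],.138)"
```

```text
[0.65268337 0.26831039 0.108     ] [0.65202168 0.26834449 0.138     ]
t 41.1 pos [0.6408 0.248  0.2674] rot [178.84  -2.06  -2.77] F [-0.5  0.7 -0.2] gap 0.0913 
 d [ 0.0062 -0.0235  0.1293] n 0.132 twist None j1,j6 [ 19.9 113.7]
```

move_arm:
  jaw: [-1,-1,-1,-1,-1,-1,-1,-1]
  xyz:
    - [0.003,-0.01,0.01]
    - [0.002,-0.01,0.02]
    - [0,-0.003,0.025]
    - [0,0,0.025]
    - [0,0,0.02]
    - [0,0,0.01]
    - [0,0,0.005]
    - [0,0,0]
  twist: [0,0,0,0,0,0,0,0]

```text
clock: 41.9
ee_pos: [0.6508, 0.2681, 0.1404]
eef_rot: [178.8, -1.9, -3.0]
contact_force: [-0.5, -0.4, -0.3]
finger_gap: 0.0911
```

```bash
python3 -c "
from h import *
go(.6525,.2683,.138)"
```

```text
t 41.9 pos [0.6508 0.2681 0.1404] rot [178.78  -1.92  -2.99] F [-0.5 -0.4 -0.3] gap 0.0911 
 d [ 0.0016 -0.0004  0.0025] n 0.003 twist None j1,j6 [ 21.2 115.8]
```

move_arm:
  jaw: [0,0.3,0.6,1,1,1,1,1]
  xyz:
    - [0.002,0,0.003]
    - [0,0,0]
    - [0,0,0]
    - [0,0,0]
    - [0,0,0]
    - [0,0,0]
    - [0,0,0]
    - [0,0,0]
  twist: [0,0,0,0,0,0,0,0]

```text
clock: 42.7
ee_pos: [0.6549, 0.2686, 0.141]
eef_rot: [178.9, -2.2, -3.0]
contact_force: [0.1, -0.1, 0.4]
finger_gap: 0.03
```

move_arm:
  jaw: [1,1,1,1,1,1,1,1]
  xyz:
    - [0,0,0]
    - [0,0,0]
    - [0,0,0]
    - [0,0,0]
    - [0,0,0]
    - [0,0,0]
    - [0,0,0]
    - [0,0,0]
  twist: [0,0,0,0,0,0,0,0]

```text
clock: 43.5
ee_pos: [0.6549, 0.2686, 0.1411]
eef_rot: [178.9, -2.2, -3.0]
contact_force: [-0.2, 0.4, 1.2]
finger_gap: 0.0253
```

move_arm:
  jaw: [1,1,1,1,1,1,1,1]
  xyz:
    - [0,0,-0.008]
    - [0,0,-0.012]
    - [0,0,-0.015]
    - [0,0,-0.02]
    - [0,0,-0.02]
    - [0,0,-0.02]
    - [0,0,0]
    - [0,0,0]
  twist: [0,0,0,0,0,0,0,0]

```text
clock: 44.3
ee_pos: [0.6515, 0.2711, 0.2468]
eef_rot: [179.0, -2.4, -3.0]
contact_force: [-0.3, 0.4, -1.7]
finger_gap: 0.0256
```

```bash
python3 -c "
from h import *
go(.414,-.247,.24,-3.3)"
```

```text
t 44.3 pos [0.6515 0.2711 0.2468] rot [179.    -2.39  -3.  ] F [-0.3  0.4 -1.7] gap 0.0256 
 d [-0.2102  0.5298  0.0073] n 0.57 twist 0.005214627665083493 j1,j6 [ 21.4 115.5]
```

move_arm:
  jaw: [1,1,1,1,1,1,1,1]
  xyz:
    - [-0.008,0.02,0]
    - [-0.013,0.035,0]
    - [-0.015,0.04,0]
    - [-0.016,0.042,0]
    - [-0.016,0.042,0]
    - [-0.016,0.042,0]
    - [-0.016,0.042,0]
    - [-0.016,0.042,0]
  twist: [0,0,0,0,0,0,0,0]

```text
clock: 45.1
ee_pos: [0.5136, -0.0334, 0.2421]
eef_rot: [179.0, -2.1, -2.6]
contact_force: [0.7, -0.1, -0.2]
finger_gap: 0.0258
```

```bash
python3 -c "
from h import *
go(.414,-.247,.24,-3.3)"
```

```text
t 45.1 pos [ 0.5136 -0.0334  0.2421] rot [178.98  -2.11  -2.63] F [ 0.7 -0.1 -0.2] gap 0.0258 
 d [-0.0897  0.2179  0.0027] n 0.236 twist 0.01177885458812638 j1,j6 [-5.9 87.4]
```

move_arm:
  jaw: [1,1,1,1,1,1,1,1]
  xyz:
    - [-0.016,0.04,0]
    - [-0.016,0.04,0]
    - [-0.016,0.04,0]
    - [-0.012,0.03,0]
    - [-0.006,0.015,0]
    - [0,0,0]
    - [0,0,0]
    - [0,0,0]
  twist: [0,0,0,0,0,0,0,0]

```text
clock: 45.9
ee_pos: [0.4314, -0.2034, 0.2388]
eef_rot: [179.1, -1.8, -2.9]
contact_force: [-0.2, 0.1, -0.1]
finger_gap: 0.0256
```

```bash
python3 -c "
from h import *
snap('wrist','w13.png')
o,c=load('w13.png')
Rt=R.from_euler('xyz',o['eef_rot'],degrees=True).as_matrix()
for u in (276,278):
  t,d=ray(o,c,u,187)
  tt=Rt.T@(t-o['ee_pos']); dd=Rt.T@d; s=(.033-tt[2])/dd[2]; print('edge tool',tt+s*dd)
go(.414,-.247,.12,-3.3)"
```

```text
edge tool [ 0.0346476  -0.00049964  0.033     ]
edge tool [0.03464978 0.00055514 0.033     ]
t 45.95 pos [ 0.4314 -0.2032  0.2388] rot [179.06  -1.81  -2.91] F [-0.3  0.4 -1.3] gap 0.0252 
 d [-0.0189  0.0427  0.119 ] n 0.128 twist 0.006861914283803255 j1,j6 [-28.  65.]
```

View pics/w13.png

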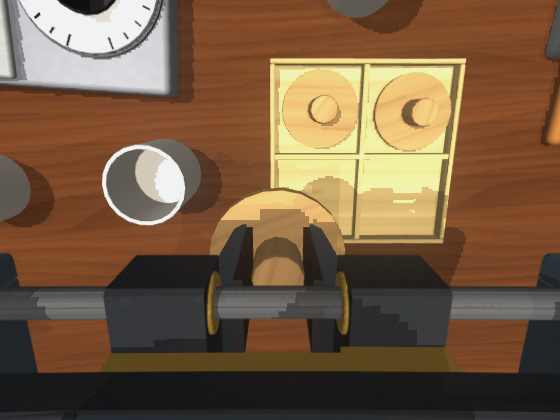

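move_arm:
  jaw: [1,1,1,1,1,1,1,1]
  xyz:
    - [-0.007,0.016,0.01]
    - [-0.006,0.015,0.015]
    - [-0.004,0.01,0.02]
    - [0,0,0.02]
    - [0,0,0.02]
    - [0,0,0.01]
    - [0,0,0.005]
    - [0,0,0]
  twist: [0,0,0,0,0,0,0,0]

```text
clock: 46.75
ee_pos: [0.4193, -0.2417, 0.1363]
eef_rot: [179.0, -1.9, -2.3]
contact_force: [-0.7, -0.8, -0.2]
finger_gap: 0.0252
```

```bash
python3 -c "
from h import *
go(.415,-.2475,.059,-3.3)"
```

```text
t 46.75 pos [ 0.4193 -0.2417  0.1363] rot [179.03  -1.94  -2.35] F [-0.7 -0.8 -0.2] gap 0.0252 
 d [-0.0066  0.0046  0.0773] n 0.078 twist 0.016627746909992778 j1,j6 [-32.8  59.4]
```

move_arm:
  jaw: [1,1,1,1,1,1,1,1]
  xyz:
    - [-0.003,0.003,0.015]
    - [-0.002,0.001,0.02]
    - [-0.001,0,0.015]
    - [0,0,0.005]
    - [0,0,0]
    - [0,0,0]
    - [0,0,0]
    - [0,0,0]
  twist: [0,0,0,0,0,0,0,0]

```text
clock: 47.55
ee_pos: [0.4197, -0.248, 0.0862]
eef_rot: [178.7, -2.4, -2.2]
contact_force: [0.2, 0.1, -0.2]
finger_gap: 0.0254
```

```bash
python3 -c "
from h import *
go(.415,-.2475,.057,-3.3)"
```

```text
t 47.55 pos [ 0.4197 -0.248   0.0862] rot [178.74  -2.43  -2.19] F [ 0.2  0.1 -0.2] gap 0.0254 
 d [-0.0059 -0.0009  0.029 ] n 0.03 twist 0.01932525111911069 j1,j6 [-33.4  58.6]
```

move_arm:
  jaw: [1,1,1,1,1,1,1,1]
  xyz:
    - [-0.004,-0.001,0.004]
    - [-0.002,0,0.005]
    - [-0.001,0,0.006]
    - [0,0,0.006]
    - [0,0,0.005]
    - [0,0,0.004]
    - [0,0,0.002]
    - [0,0,0]
  twist: [0,0,0,0,0,0,0,0]

```text
clock: 48.35
ee_pos: [0.4149, -0.2479, 0.0527]
eef_rot: [178.7, -2.5, -2.2]
contact_force: [-3.2, 3.0, 11.4]
finger_gap: 0.0257
```

```bash
python3 -c "
from h import *
go(.415,-.2475,.057,-3.3)"
```

```text
t 48.35 pos [ 0.4149 -0.2479  0.0527] rot [178.72  -2.52  -2.23] F [-3.2  3.  11.4] gap 0.0257 
 d [ 0.0003 -0.0003 -0.0043] n 0.004 twist 0.018720181727047775 j1,j6 [-33.7  58.1]
```

move_arm:
  jaw: [-1,-1,-1,-1,-1,-1,-1,-1]
  xyz:
    - [0,0,-0.001]
    - [0,0,0]
    - [0,0,0]
    - [0,0,0]
    - [0,0,-0.01]
    - [0,0,-0.03]
    - [0,0,-0.03]
    - [0,0,-0.03]
  twist: [0,0,0,0,0,0,0,0]

```text
clock: 49.15
ee_pos: [0.4084, -0.2441, 0.1536]
eef_rot: [179.0, -2.1, -2.2]
contact_force: [-0.3, 0.3, 0.3]
finger_gap: 0.0867
```

move_arm:
  jaw: [-1,-1,-1,-1,-1,-1,-1,-1]
  xyz:
    - [0.01,0.01,-0.03]
    - [0.01,0.01,-0.02]
    - [0.01,0.01,-0.02]
    - [0,0,0]
    - [0,0,0]
    - [0,0,0]
    - [0,0,0]
    - [0,0,0]
  twist: [0,0,0,0,0,0,0,0]

```text
clock: 49.95
ee_pos: [0.4337, -0.2733, 0.2334]
eef_rot: [178.8, -2.3, -2.2]
contact_force: [0.7, 0.4, -0.8]
finger_gap: 0.0914
```

```bash
python3 -c "
from h import *
snap('wrist','w14.png');snap('top','t14.png');go(.469,.317,.3,106.6)"
```

```text
t 50.05 pos [ 0.4338 -0.2734  0.2335] rot [178.82  -2.34  -2.22] F [-0.4  0.2 -1.9] gap 0.0913 
 d [ 0.015  -0.5898 -0.078 ] n 0.595 twist -1.8992276453129633 j1,j6 [-35.   57.1]
```

View pics/w14.png

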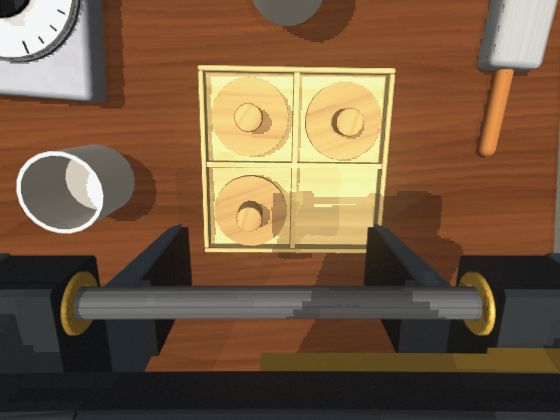

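View pics/t14.png

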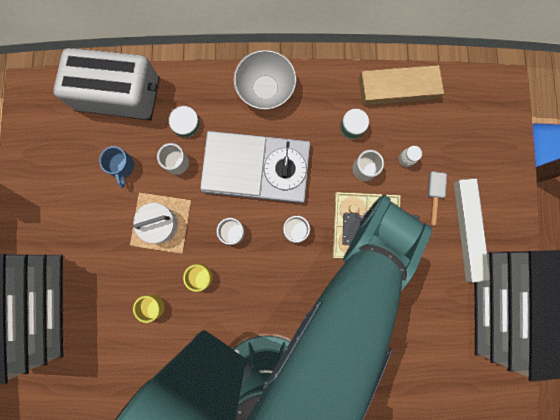

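All three lids are in place and all jars are open. Back to the canister on the mat (154,223), going round outside the minimum reach.

move_arm:
  jaw: [-1,-1,-1,-1,-1,-1,-1,-1]
  xyz:
    - [0.016,-0.03,-0.015]
    - [0.018,-0.042,-0.015]
    - [0.018,-0.042,-0.015]
    - [0.018,-0.042,-0.015]
    - [0.018,-0.042,-0.01]
    - [0.01,-0.042,-0.01]
    - [0,-0.03,0]
    - [0,0,0]
  twist: [0,0,0,0,0,0,0,0]

```text
clock: 50.85
ee_pos: [0.5423, 0.0049, 0.3132]
eef_rot: [178.9, -2.2, -2.4]
contact_force: [-0.2, 0.8, -0.2]
finger_gap: 0.0911
```

move_arm:
  jaw: [-1,-1,-1,-1,-1,-1,-1,-1]
  xyz:
    - [0,0,0]
    - [0,0,0]
    - [0,0,0]
    - [0,0,0]
    - [0,0,0]
    - [0,0,0]
    - [0,0,0]
    - [0,0,0]
  twist: [-0.14,-0.14,-0.14,-0.14,-0.14,-0.14,-0.14,-0.14]

```text
clock: 51.65
ee_pos: [0.5406, 0.0022, 0.3102]
eef_rot: [177.8, 0.3, 64.2]
contact_force: [-0.4, 0.3, -0.0]
finger_gap: 0.0913
```

```bash
python3 -c "
from h import *
go(.469,.317,.3,106.6)"
```

```text
t 51.65 pos [0.5406 0.0022 0.3102] rot [177.8    0.25  64.18] F [-0.4  0.3 -0. ] gap 0.0913 
 d [ 0.2522 -0.2018  0.0013] n 0.323 twist -0.7402883041407832 j1,j6 [-1.7 24.7]
```

move_arm:
  jaw: [-1,-1,-1,-1,-1,-1,-1,-1]
  xyz:
    - [0,0,0]
    - [0,0,0]
    - [0,0,0]
    - [0,0,0]
    - [0,0,0]
    - [0,0,0]
    - [0,0,0]
    - [0,0,0]
  twist: [-0.12,-0.13,-0.13,-0.12,-0.12,-0.08,0,0]

```text
clock: 52.45
ee_pos: [0.5387, -0.0029, 0.3071]
eef_rot: [178.8, 1.6, 105.9]
contact_force: [0.1, 0.1, 0.9]
finger_gap: 0.0913
```

```bash
python3 -c "
from h import *
go(.469,.317,.3,106.6)"
```

```text
t 52.45 pos [ 0.5387 -0.0029  0.3071] rot [178.83   1.61 105.9 ] F [0.1 0.1 0.9] gap 0.0913 
 d [ 0.3268  0.0207 -0.0017] n 0.327 twist -0.012163261166740554 j1,j6 [ -2.2 -17.5]
```

move_arm:
  jaw: [-1,-1,-1,-1,-1,-1,-1,-1]
  xyz:
    - [0.035,0.002,0]
    - [0.042,0.003,0]
    - [0.042,0.003,0]
    - [0.042,0.003,0]
    - [0.042,0.003,0]
    - [0.042,0.003,0]
    - [0.04,0.003,0]
    - [0.015,0.001,0]
  twist: [-0.012,0,0,0,0,0,0,0]

```text
clock: 53.25
ee_pos: [0.4746, 0.2983, 0.2985]
eef_rot: [178.8, 1.6, 105.1]
contact_force: [-0.2, -1.2, -0.3]
finger_gap: 0.0916
```

move_arm:
  jaw: [-1,-1,-1,-1,-1,-1,-1,-1]
  xyz:
    - [0,0,0]
    - [0,0,0.02]
    - [0,0,0.02]
    - [0,0,0.015]
    - [0,0,0]
    - [0,0,0]
    - [0,0,0]
    - [0,0,0]
  twist: [0,0,0,0,0,0,0,0]

```text
clock: 54.05
ee_pos: [0.4776, 0.2955, 0.2433]
eef_rot: [178.7, 1.6, 104.6]
contact_force: [-0.7, 0.2, -0.0]
finger_gap: 0.0913
```

```bash
python3 -c "
from h import *
snap('wrist','w15.png');go(.469,.317,.136,106.6)"
```

```text
t 54.1 pos [0.4776 0.2956 0.2433] rot [178.65   1.62 104.61] F [-0.4  0.1  0.5] gap 0.0912 
 d [ 0.0259 -0.0055  0.1066] n 0.11 twist -0.034750424126417157 j1,j6 [30.2 16.9]
```

View pics/w15.png

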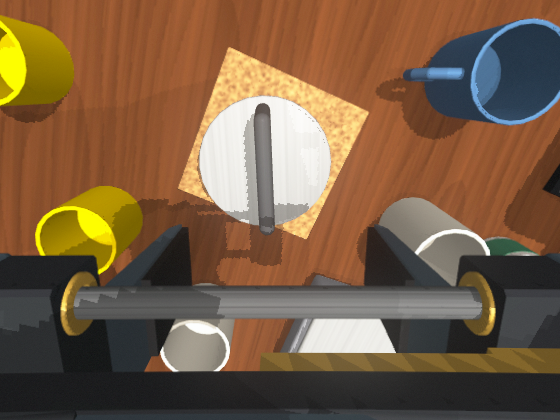

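Handle ends are at (262,106) and (267,230), and the canister rim spans x = 199 to 331. It has not been knocked aside.

```bash
python3 -c "
from h import *
o,c=load('w15.png')
a=onz(o,c,262.5,106,.14)[:2];b=onz(o,c,267,231,.14)[:2];m=(a+b)/2;an=np.degrees(np.arctan2(*(a-b)[::-1]));print(a,b,m,an)
e=[onz(o,c,*p,.089)[:2] for p in [(199,160),(331,160),(265,95)]];print(e,(e[0]+e[1])/2)
go(*m,.138,an)"
```

```text
[0.45267171 0.36245276] [0.47809939 0.27463155] [0.46538555 0.31854215] 106.14779661703896
[array([0.41086792, 0.30344118]), array([0.52018996, 0.33170842]), array([0.45227804, 0.36907522])] [0.46552894 0.3175748 ]
t 54.1 pos [0.4776 0.2956 0.2433] rot [178.65   1.62 104.61] F [-0.4  0.1  0.5] gap 0.0912 
 d [ 0.0282 -0.0085  0.1044] n 0.109 twist -0.02685798620509059 j1,j6 [30.2 16.9]
```

move_arm:
  jaw: [-1,-1,-1,-1,-1,-1,-1,-1]
  xyz:
    - [0.01,-0.003,0.01]
    - [0.01,-0.003,0.015]
    - [0.005,-0.002,0.02]
    - [0,0,0.015]
    - [0,0,0]
    - [0,0,0]
    - [0,0,0]
    - [0,0,0]
  twist: [-0.015,-0.01,0,0,0,0,0,0]

```text
clock: 54.9
ee_pos: [0.4623, 0.3206, 0.1778]
eef_rot: [178.7, 1.6, 106.4]
contact_force: [0.0, 0.2, 0.1]
finger_gap: 0.0911
```

```bash
python3 -c "
from h import *
go(.466,.318,.138,106.1)"
```

```text
t 54.9 pos [0.4623 0.3206 0.1778] rot [178.67   1.63 106.39] F [0.  0.2 0.1] gap 0.0911 
 d [-0.0024  0.0019  0.04  ] n 0.04 twist 0.005004612871551942 j1,j6 [33.2 18.6]
```

move_arm:
  jaw: [-1,-1,-1,-1,-1,-1,-1,-1]
  xyz:
    - [-0.001,0.001,0.012]
    - [-0.001,0.001,0.012]
    - [0,0,0.01]
    - [0,0,0.002]
    - [0,0,0]
    - [0,0,0]
    - [0,0,0]
    - [0,0,0]
  twist: [0,0,0,0,0,0,0,0]

```text
clock: 55.7
ee_pos: [0.4668, 0.3183, 0.1395]
eef_rot: [178.6, 1.6, 106.3]
contact_force: [0.3, -0.1, 0.6]
finger_gap: 0.091
```

```bash
python3 -c "
from h import *
go(.466,.318,.137,106.1)"
```

```text
t 55.7 pos [0.4668 0.3183 0.1395] rot [178.59   1.6  106.35] F [ 0.3 -0.1  0.6] gap 0.091 
 d [-0.     -0.0009  0.0025] n 0.003 twist 0.0042859181839555545 j1,j6 [32.8 18.4]
```

move_arm:
  jaw: [0,0.5,1,1,1,1,1,1]
  xyz:
    - [0,0,0.003]
    - [0,0,0]
    - [0,0,0]
    - [0,0,0]
    - [0,0,0]
    - [0,0,0]
    - [0,0,0]
    - [0,0,0]
  twist: [0,0,0,0,0,0,0,0]
  grip_force: 30

```text
clock: 56.5
ee_pos: [0.4672, 0.3186, 0.1371]
eef_rot: [178.5, 1.6, 106.4]
contact_force: [0.1, 0.9, 0.3]
finger_gap: 0.0298
```

move_arm:
  jaw: [1,1,1,1,1,1,1,1]
  xyz:
    - [0,0,0]
    - [0,0,0]
    - [0,0,0]
    - [0,0,0]
    - [0,0,0]
    - [0,0,0]
    - [0,0,0]
    - [0,0,0]
  twist: [0,0,0,0,0,0,0,0]
  grip_force: 40

```text
clock: 57.3
ee_pos: [0.4664, 0.3182, 0.1368]
eef_rot: [178.6, 1.6, 106.4]
contact_force: [-2.4, -0.1, 1.4]
finger_gap: 0.0111
```

```bash
python3 -c "
from h import *
go(.638,.092,.3,106.3)"
```

```text
t 57.3 pos [0.4664 0.3182 0.1368] rot [178.62   1.6  106.35] F [-2.4 -0.1  1.4] gap 0.0111 
 d [-0.2699  0.1047 -0.1533] n 0.328 twist 0.0009233131659201867 j1,j6 [32.8 18.4]
```

move_arm:
  jaw: [1,1,1,1,1,1,1,1]
  xyz:
    - [0,0,-0.008]
    - [0,0,-0.012]
    - [0,0,-0.02]
    - [0,0,-0.025]
    - [0,0,-0.025]
    - [0,0,-0.025]
    - [0,0,-0.02]
    - [0,0,0]
  twist: [0,0,0,0,0,0,0,0]

```text
clock: 58.1
ee_pos: [0.4611, 0.3203, 0.2807]
eef_rot: [178.6, 1.6, 106.3]
contact_force: [0.6, 0.3, -6.5]
finger_gap: 0.0111
```

```bash
python3 -c "
from h import *
go(.638,.092,.3,106.3)"
```

```text
t 58.1 pos [0.4611 0.3203 0.2807] rot [178.64   1.61 106.34] F [ 0.6  0.3 -6.5] gap 0.0111 
 d [-0.2693  0.1058 -0.0092] n 0.289 twist 0.0007544373339042093 j1,j6 [33.3 18. ]
```

move_arm:
  jaw: [1,1,1,1,1,1,1,1]
  xyz:
    - [-0.02,0.008,-0.003]
    - [-0.035,0.014,-0.003]
    - [-0.04,0.016,-0.003]
    - [-0.04,0.016,0]
    - [-0.04,0.016,0]
    - [-0.035,0.013,0]
    - [-0.025,0.01,0]
    - [-0.01,0.004,0]
  twist: [0,0,0,0,0,0,0,0]

```text
clock: 58.9
ee_pos: [0.6249, 0.1048, 0.294]
eef_rot: [178.9, 1.6, 106.6]
contact_force: [0.1, 0.9, -5.5]
finger_gap: 0.0111
```

move_arm:
  jaw: [1,1,1,1,1,1,1,1]
  xyz:
    - [0,0,0]
    - [0,0,0]
    - [0,0,0]
    - [0,0,0]
    - [0,0,0]
    - [0,0,0]
    - [0,0,0]
    - [0,0,0]
  twist: [0,0,0,0,0,0,0,0]

```text
clock: 59.7
ee_pos: [0.6221, 0.1075, 0.292]
eef_rot: [179.1, 1.5, 106.7]
contact_force: [0.2, 0.5, -4.0]
finger_gap: 0.0111
```

```bash
python3 -c "
from h import *
snap('wrist','w16.png')
go(.639,.092,.2,106.3)"
```

```text
t 59.75 pos [0.6221 0.1075 0.292 ] rot [179.06   1.52 106.68] F [ 1.4  0.2 -5.9] gap 0.0113 
 d [-0.0172  0.0102  0.0927] n 0.095 twist 0.006700025574513014 j1,j6 [ 8.2 -7.7]
```

View pics/w16.png

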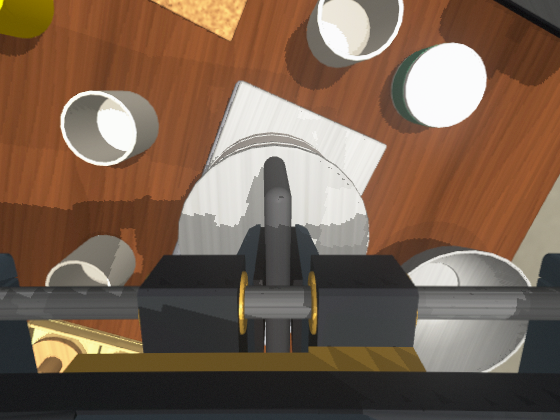

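```bash
python3 -c "
from h import *
o,c=load('w16.png')
a=onz(o,c,240,81.5,.058)[:2];b=onz(o,c,386.5,147,.058)[:2];u=(b-a)/np.linalg.norm(b-a);print(a,b,np.linalg.norm(b-a),(a+b)/2+.085*np.array([u[1],-u[0]]))
"
```

```text
[0.56423785 0.18395208] [0.73208105 0.16507386] 0.16890153247704923 [0.63865895 0.09004558]
```

move_arm:
  jaw: [1,1,1,1,1,1,1,1]
  xyz:
    - [-0.006,0.004,0.005]
    - [-0.006,0.004,0.01]
    - [-0.004,0.002,0.015]
    - [0,0,0.015]
    - [0,0,0.015]
    - [0,0,0.01]
    - [0,0,0.005]
    - [0,0,0]
  twist: [0,0,0,0,0,0,0,0]

```text
clock: 60.55
ee_pos: [0.6386, 0.0915, 0.2085]
eef_rot: [179.3, 1.5, 106.6]
contact_force: [0.4, -0.4, -4.8]
finger_gap: 0.0109
```

```bash
python3 -c "
from h import *
go(.639,.0908,.191,106.3)"
```

```text
t 60.55 pos [0.6386 0.0915 0.2085] rot [179.25   1.49 106.64] F [ 0.4 -0.4 -4.8] gap 0.0109 
 d [-0.0003 -0.      0.0175] n 0.017 twist 0.005998106183735092 j1,j6 [ 6.6 -9.1]
```

move_arm:
  jaw: [1,1,1,1,1,1,1,1]
  xyz:
    - [0,0,0.005]
    - [0,0,0.005]
    - [0,0,0.004]
    - [0,0,0.003]
    - [0,0,0.002]
    - [0,0,0.002]
    - [0,0,0.001]
    - [0,0,0.001]
  twist: [0,0,0,0,0,0,0,0]

```text
clock: 61.35
ee_pos: [0.6421, 0.0917, 0.1916]
eef_rot: [178.9, 1.6, 106.7]
contact_force: [0.6, 0.4, -6.4]
finger_gap: 0.0108
```

```bash
python3 -c "
from h import *
go(.639,.0908,.191,106.3)"
```

```text
t 61.35 pos [0.6421 0.0917 0.1916] rot [178.86   1.56 106.66] F [ 0.6  0.4 -6.4] gap 0.0108 
 d [ 0.     -0.0032  0.0005] n 0.003 twist 0.006267743810103498 j1,j6 [ 6.6 -9. ]
```

move_arm:
  jaw: [1,1,1,1,1,1,1,1]
  xyz:
    - [0,-0.002,0.001]
    - [0,-0.001,0.002]
    - [0,-0.001,0.002]
    - [0,0,0.002]
    - [0,0,0.001]
    - [0,0,0.001]
    - [0,0,0.001]
    - [0,0,0.001]
  twist: [0,0,0,0,0,0,0,0]

```text
clock: 62.15
ee_pos: [0.6416, 0.0912, 0.191]
eef_rot: [178.4, 1.6, 106.6]
contact_force: [-9.0, 0.3, 12.6]
finger_gap: 0.0109
```

```bash
python3 -c "
from h import *
go(.639,.0908,.191,106.3)"
```

```text
t 62.15 pos [0.6416 0.0912 0.191 ] rot [178.41   1.61 106.64] F [-9.   0.3 12.6] gap 0.0109 
 d [ 0.0003 -0.0026 -0.0001] n 0.003 twist 0.005999470144691405 j1,j6 [ 6.5 -9.1]
```

Contact (12.6 N). Release and lift.

move_arm:
  jaw: [-1,-1,-1,-1,-1,-1,-1,-1]
  xyz:
    - [0,0,-0.001]
    - [0,0,0]
    - [0,0,0]
    - [0,0,0]
    - [0,0,0]
    - [0,0,0]
    - [0,0,0]
    - [0,0,0]
  twist: [0,0,0,0,0,0,0,0]

```text
clock: 62.95
ee_pos: [0.6422, 0.0912, 0.1923]
eef_rot: [178.3, 1.6, 106.6]
contact_force: [-0.1, -0.2, 1.2]
finger_gap: 0.0722
```

move_arm:
  jaw: [-1,-1,-1,-1,-1,-1,-1,-1]
  xyz:
    - [0,0,-0.01]
    - [0,0,-0.02]
    - [0,0,-0.025]
    - [0,0,-0.025]
    - [0,0,-0.025]
    - [0,0,-0.02]
    - [0,0,-0.01]
    - [0,0,0]
  twist: [0,0,0,0,0,0,0,0]

```text
clock: 63.75
ee_pos: [0.6367, 0.0939, 0.3366]
eef_rot: [178.2, 1.6, 106.6]
contact_force: [-0.4, 0.2, -0.3]
finger_gap: 0.0911
```

move_arm:
  jaw: [-1,-1,-1,-1,-1,-1,-1,-1]
  xyz:
    - [0,0,0]
    - [0,0,0]
    - [0,0,0]
    - [0,0,0]
    - [0,0,0]
    - [0,0,0]
    - [0,0,0]
    - [0,0,0]
  twist: [0,0,0,0,0,0,0,0]

```text
clock: 64.55
ee_pos: [0.6353, 0.0936, 0.3321]
eef_rot: [178.6, 1.6, 106.6]
contact_force: [-0.7, -0.1, -0.1]
finger_gap: 0.0913
```

```bash
python3 -c "
from h import *
snap('wrist','w17.png');snap('side','s17.png');go(.5,.3,.35)"
```

```text
t 64.65 pos [0.6353 0.0936 0.3322] rot [178.57   1.58 106.64] F [-1.5 -0.6  0.3] gap 0.0915 
 d [ 0.2359 -0.0699 -0.0261] n 0.247 twist None j1,j6 [ 6.8 -9.2]
```

View pics/w17.png

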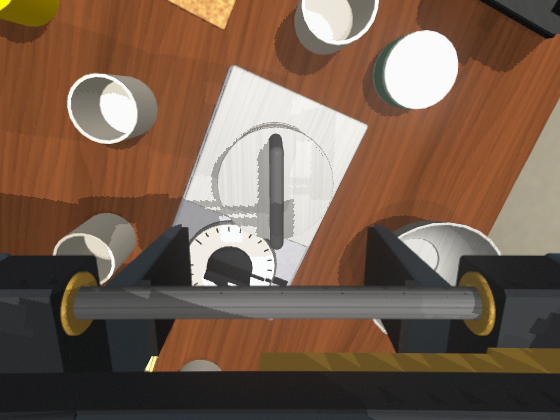

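View pics/s17.png

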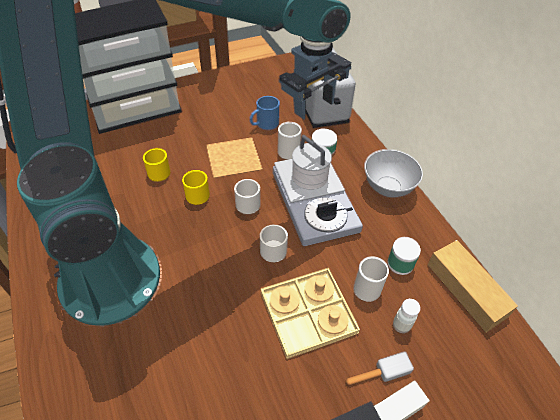

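```bash
python3 -c "
from h import *
o,c=load('w17.png')
a=onz(o,c,276,137,.194)[:2];b=onz(o,c,277,247,.194)[:2];print('handle mid',(a+b)/2)
e=[onz(o,c,*p,.143)[:2] for p in [(217.5,182),(334,182)]];print('rim mid',(e[0]+e[1])/2,np.linalg.norm(e[0]-e[1]))
a=onz(o,c,234,66,.058)[:2];b=onz(o,c,367,126,.058)[:2];u=(b-a)/np.linalg.norm(b-a);print('pan',np.linalg.norm(b-a),(a+b)/2+.085*np.array([u[1],-u[0]]))
"
```

```text
handle mid [0.63904873 0.09285447]
rim mid [0.64027579 0.09116706] 0.1135426312874139
pan 0.1660392442000188 [0.63906273 0.09047065]
```

The canister is centred on the pan within about 2 mm. I'll move the arm clear and do a last check from above.

move_arm:
  jaw: [-1,-1,-1,-1,-1,-1,-1,-1]
  xyz:
    - [0.015,-0.005,-0.01]
    - [0.035,-0.01,-0.01]
    - [0.04,-0.012,-0.01]
    - [0.04,-0.012,-0.01]
    - [0.04,-0.012,0]
    - [0.035,-0.01,0]
    - [0.02,-0.005,0]
    - [0,0,0]
  twist: [0,0,0,0,0,0,0,0]

```text
clock: 65.45
ee_pos: [0.4983, 0.3011, 0.3707]
eef_rot: [178.3, 1.5, 106.5]
contact_force: [-0.6, 0.2, 0.2]
finger_gap: 0.0912
```

```bash
python3 -c "
from h import *
o,c=snap('top','t18.png'); im=c['image']
cv2.imwrite('pics/t18z.png',cv2.resize(im[100:270,90:440],None,fx=2.28,fy=2.28,interpolation=cv2.INTER_CUBIC))
go(.5,.3,.35)"
```

```text
t 65.5 pos [0.4989 0.3003 0.3709] rot [178.3    1.47 106.52] F [ 0.4 -0.2  0.4] gap 0.0913 
 d [-0.0001  0.0004  0.0209] n 0.021 twist None j1,j6 [29.5 13.7]
```

View pics/t18z.png

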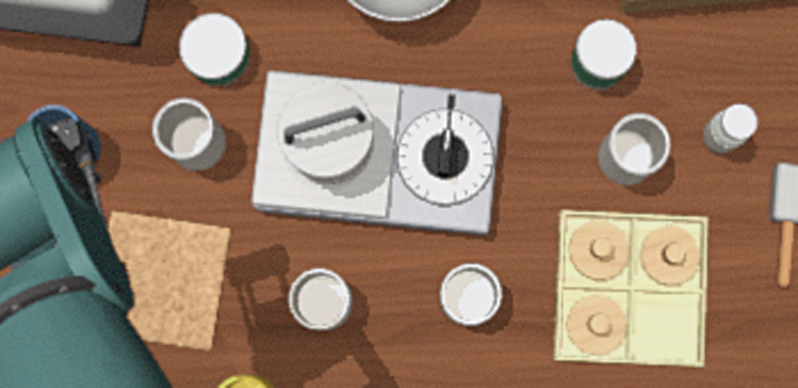

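Everything looks right. I'll wait a second and check the canister once more, since it may get knocked.

move_arm:
  jaw: [-1,-1,-1,-1,-1,-1,-1,-1]
  xyz:
    - [0,0,0]
    - [0,0,0]
    - [0,0,0]
    - [0,0,0]
    - [0,0,0]
    - [0,0,0]
    - [0,0,0]
    - [0,0,0]
  twist: [0,0,0,0,0,0,0,0]

```text
clock: 66.3
ee_pos: [0.5005, 0.2975, 0.3714]
eef_rot: [178.3, 1.5, 106.3]
contact_force: [-0.4, -0.0, -0.5]
finger_gap: 0.0913
```

move_arm:
  jaw: [-1,-1,-1,-1,-1,-1,-1,-1]
  xyz:
    - [0,0,0]
    - [0,0,0]
    - [0,0,0]
    - [0,0,0]
    - [0,0,0]
    - [0,0,0]
    - [0,0,0]
    - [0,0,0]
  twist: [0,0,0,0,0,0,0,0]

```text
clock: 67.1
ee_pos: [0.5004, 0.2977, 0.3713]
eef_rot: [178.3, 1.5, 106.3]
contact_force: [0.8, -1.2, 0.7]
finger_gap: 0.0913
```

```bash
python3 -c "
from h import *
o,c=snap('top','t19.png'); im=c['image']
a=load('t18.png')[1]['image']; print('diff px in scale area',(cv2.absdiff(a,im).max(2)[125:210,195:315]>40).sum())
cv2.imwrite('pics/t19z.png',cv2.resize(im[120:215,190:320],None,fx=5,fy=5,interpolation=cv2.INTER_CUBIC))"
```

```text
diff px in scale area 1
```

View pics/t19z.png

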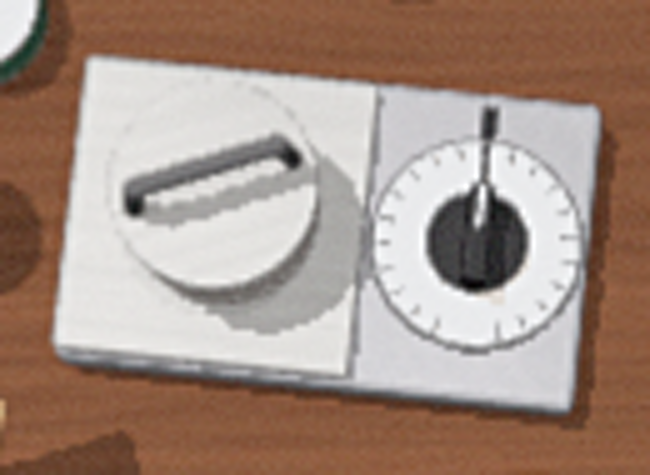

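The canister is unmoved on the middle of the pan, the pointer (488,140) is at the zero block (490,122), and the arm is clear. Handing in.

```bash
python3 -c "
from plant import sign_off
print(sign_off())"
```

```text
the job is handed in; nothing more can be done
None
```

The job is done and handed in at about 67 s; no verdict was reported.

**What I did**
- I lifted the canister by its handle onto the cork mat.
- With the pan empty, I turned the tare knob about 99° clockwise to the zero mark.
- I took the three lids (two from tall jars, one from a short jar) to three separate tray compartments. The fourth jar was already open.
- I then stood the canister back on the pan.

**Last checks**
- **Tare knob:** In the close wrist view the pointer was within about 0.5° of the zero block. The final top view still shows it there.
- **Canister:** It is centred on the pan to about 2 mm and did not move over the last 1.6 s before hand-in. I saw no knock.
- **Lids and other items:** All three lids lie flat, knob up, inside their compartments. The jars are standing, and the other items I could see look untouched.
- **Arm:** It was clear of everything at hand-in.

**Disagreements and deviations**
- The top and wrist cameras disagreed by 5–11 mm on the canister handle at the start. I used the wrist values, and the grasp fitted.
- The tool tilted by up to about 2.5° during the run, with no visible effect on the placings.

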